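Pack the label case, clip its lid in opposite-corner order and stand it up

TASK

Pack the label case for the delivery van: the rubber stamp left standing in the open case stays in the shop, so stand it upright on the counter, lay every label block from the counter flat in the case, one to a compartment, and then seat the lid squarely on the case with all four clips still up. Snap the four lid clips down in opposite-corner order so that the lid beds evenly: one corner, then the corner diagonally opposite, then the other two. Finally stand the closed case upright on its long edge with the handle on top, ready to be carried off, and let go of it; leave the tape measure and the round pin tin where they are.

Things in the scene. Friction and masses are not known exactly. Their poses are not given: they have to be found in the camera images.
- case: Shallow open grey plastic tray with black compartments, 134 (x) x 179 (y) x 20 mm high, walls 3 mm, 0.3 kg, loose. Origin: centre of its underside; z up. The handle is on its -x long side. Along both short (+-y) sides runs a bead that the lid clips catch under. The +x side is flat; standing on it, the origin is 67 mm and the handle bar 172 mm up. Closed and full: under 1 kg, 42 mm thick.
- case_handle (a point): Middle of the case's handle bar: black, round, 10 mm thick, straight for 72 mm along case y, 105 mm from the case's origin along -x and 16 mm above the underside. A 33 mm gap for a finger lies between bar and case side. Pinched across (along case x) and lifted, the case swings about the bar and hangs with its +x side down.
- bay0 (a point): Centre of the floor (3 mm above the underside) of one of the 2 x 2 compartments, each 55 (case x) x 77 (case y) mm with edges 14 mm above the underside: a label block fits with its y along case y. bay0 is at case x = -29, y = -40.5 mm.
- bay1 (a point): As bay0, at case x = +29, y = -40.5 mm.
- bay2 (a point): As bay0, at case x = -29, y = +40.5 mm.
- bay3 (a point): As bay0, at case x = +29, y = +40.5 mm.
- lid: White lid, 134 (x) x 179 (y) mm without clips, 0.25 kg, loose. Origin: centre of the face that rests on the tray's rim; z up; top plate 22 mm above it. A lip 6 mm deep below the origin drops inside the tray's walls (2 mm play a side): origin 6 mm up on the counter, seated 20 mm above the case's origin, x along case x (a half turn also fits). Two clips per short (+-y) side.
- lid_grip (a point): Top of the lid's grip ridge: a straight bar 16 mm wide (lid x), 76 mm long (lid y), 14 mm high on the top plate, over the lid's centre; this point is 36 mm above the lid's origin.
- block0: Label block: white paper block, 35 mm (x) by 70 mm (y) by 30 mm high, 0.09 kg, loose. Origin: centre of its underside. Absent in some runs (None).
- block1: As block0.
- block2: As block0.
- block3: As block0.
- clip0 (a joint): Hinge of a lid clip, axis along lid x at lid (x, y) = (-42, +94.5) mm, 10 mm above the lid's origin; diagonal to clip2. Grey flap 30 mm wide, 27 mm long. 0 = up, 40 degrees above level, pointing out; 2.27 = shut, hanging down, hook under the tray's bead. An over-centre spring holds it up, or snaps it shut past 1.3 (35 degrees below level). Pressing its tip takes about 3 N.
- clip1 (a joint): Hinge of a lid clip, axis along lid x at lid (x, y) = (+42, +94.5) mm, 10 mm above the lid's origin; diagonal to clip3. Otherwise as clip0.
- clip2 (a joint): Hinge of a lid clip, axis along lid x at lid (x, y) = (+42, -94.5) mm, 10 mm above the lid's origin; diagonal to clip0. Otherwise as clip0.
- clip3 (a joint): Hinge of a lid clip, axis along lid x at lid (x, y) = (-42, -94.5) mm, 10 mm above the lid's origin; diagonal to clip1. Otherwise as clip0.
- stamp: Wooden rubber stamp standing upright in a compartment of the tray at the start (floor 3 mm up), 0.06 kg, loose: a base 26 (x) x 52 (y) x 22 mm with a turned handle above it, to be gripped at its 26 mm thick knob, 46 to 85 mm above the underside. Origin: centre of its underside; z up.
- tape_roll: Yellow rolled tape measure, 54 x 49 x 18 mm, loose; leave it alone.
- tin: Round pin tin with a green lid, 66 mm across, 26 mm high, loose; leave it alone.
Not all that is in view belongs to the job. Leave any turquoise look-alike of the block2 alone.

How it is judged:
On the way, in this order (a step that is already met when the one before it is completed fails the run):
1. the stamp stands upright on the counter outside the tray and every label block lies flat in the tray, one to a compartment (angle between stamp's own z axis and vertical below 0.15 rad and height (world z) of stamp below 0.0018 m and horizontal distance between stamp and case above 0.075 m and x of block0 in the frame of case between -0.06 and 0.06 m and y of block0 in the frame of case between -0.083 and 0.083 m and z of block0 in the frame of case between -0.002 and 0.007 m and angle between the z axis of each of block0, block1, block2, block3 and the z axis of case, either way round below 0.12 rad and x of block1 in the frame of case between -0.06 and 0.06 m and y of block1 in the frame of case between -0.083 and 0.083 m and z of block1 in the frame of case between -0.002 and 0.007 m and x of block2 in the frame of case between -0.06 and 0.06 m and y of block2 in the frame of case between -0.083 and 0.083 m and z of block2 in the frame of case between -0.002 and 0.007 m and x of block3 in the frame of case between -0.06 and 0.06 m and y of block3 in the frame of case between -0.083 and 0.083 m and z of block3 in the frame of case between -0.002 and 0.007 m), for 0.2 s.
2. the lid is seated squarely on the tray with all four clips still up (x of lid in the frame of case between -0.005 and 0.005 m and y of lid in the frame of case between -0.005 and 0.005 m and z of lid in the frame of case between 0.015 and 0.0235 m and angle between the z axis of lid and the z axis of case, either way round below 0.06 rad and value of joint each of clip0, clip1, clip2, clip3 below 0.7 rad), for 0.2 s.
3. two diagonally opposite clips are snapped shut while the other two are still up (((value of joint each of clip0, clip2 above 2.05 rad and value of joint each of clip1, clip3 below 0.7 rad) or (value of joint each of clip1, clip3 above 2.05 rad and value of joint each of clip0, clip2 below 0.7 rad))), for 0.2 s.
4. all four clips are snapped shut (value of joint each of clip0, clip1, clip2, clip3 above 2.05 rad), for 0.2 s.
At the end, for the whole second after the job is handed in: The closed case stands still and released on its +x long side, handle on top, within 0.15 rad of upright; all four clips shut (joints over 2.05), the lid on the tray within 5 mm sideways and at most 3.5 mm proud, every label block inside; the stamp upright on the counter (all of step 4 and angle between case's own x axis and vertical above 2.99 rad and height (world z) of case between 0.055 and 0.08 m and x of lid in the frame of case between -0.005 and 0.005 m and y of lid in the frame of case between -0.005 and 0.005 m and z of lid in the frame of case between 0.015 and 0.0235 m and angle between the z axis of lid and the z axis of case, either way round below 0.06 rad and x of block0 in the frame of case between -0.06 and 0.06 m and y of block0 in the frame of case between -0.083 and 0.083 m and z of block0 in the frame of case between -0.002 and 0.02 m and x of block1 in the frame of case between -0.06 and 0.06 m and y of block1 in the frame of case between -0.083 and 0.083 m and z of block1 in the frame of case between -0.002 and 0.02 m and x of block2 in the frame of case between -0.06 and 0.06 m and y of block2 in the frame of case between -0.083 and 0.083 m and z of block2 in the frame of case between -0.002 and 0.02 m and x of block3 in the frame of case between -0.06 and 0.06 m and y of block3 in the frame of case between -0.083 and 0.083 m and z of block3 in the frame of case between -0.002 and 0.02 m and angle between stamp's own z axis and vertical below 0.15 rad and height (world z) of stamp below 0.0018 m and linear speed of case below 0.02 m/s and contact force between the fingers and case below 0.1 N); the robot touches nothing.
It fails at once if the tape measure or the pin tin is moved by more than 3 cm (distance of any of tape_roll, tin from where it was at the start of the episode above 0.03 m).
Of block0, block1, block2, block3 only 3 to 4 are there at a start; the rules pass over those that are not, and their reading is None.
At some moment in a run one of block0, block1, block2, block3 may be knocked a few centimetres aside while the robot is not near it.
It also fails if it takes over 192 s, if anything falls off the work surface, if the arm or the gripper's body presses on something with over 40 N, if the wrist force passes 120 N, or if a joint passes its speed limit or range.

ROBOT

A 6-joint arm with a two-finger parallel gripper is mounted at the origin on a cart in front of the work surface, level with it; the furniture and walls round the work are solid. World frame = base frame: x ahead of the robot, y to its left, z up, the work surface at z = 0. Lengths are in m, angles in rad, forces in N, time in s.
With the tool pointing down it reaches from about 0.325 to 0.775 m from the base axis. Payload 9.3 kg.
Tool frame: the origin (TCP) lies between the finger pads; the fingertips stand 19 mm ahead of it and the grasp point (between the pads) is the TCP (manip.finger_overhang is the distance from the TCP to the fingertips, in m); z points along the fingers, y is the line along which they close (so a half turn about z gives the same grasp; the last joint's range is limited). The gripper opens to 85 mm and grips with 20 to 120 N. Pads are 22 mm wide; open, the fingers measure 114 mm over their backs; the gripper's body (76 mm by 85 mm) begins 54 mm behind the grasp point. The pads swing forward as they close: fully open they stand 13 mm farther back than shut.
Start: joints at [-1.285, 0.259, 0.021, 1.334, 0, 1.418], TCP at [0.234, -0.498, 0.25] pointing down, gripper open.
Joint ranges: [-3.04, 3.04], [-0.91, 1.82], [-1.04, 1.36], [-1.92, 1.95], [-1.52, 1.45], [-3.14, 3.14]. Speed limits (rad/s): [2.22, 2.22, 2.79, 3.14, 3.14, 3.14].

INTERFACE

Orientations are given as a unit quaternion [x, y, z, w].
In Python, from plant import manip, eyes gives the robot as it stands. The module is installed in compiled form; this text tells all that it offers.
- The arm moves only by the tool carry_out, never from a script. Its argument "deltas" is one flat list of numbers, 7 for each row, row after row: the shift along the world's x, y, z scaled (see below), then the turn, a rotation vector about the world's x, y, z scaled (see below), then the finger opening in mm, from 0 to 85.4. In form: [x, y, z, rx, ry, rz, claw, x, y, z, rx, ry, rz, claw, ...]. A call has 1 to 10 rows; each row is the pose to reach, as a shift and turn from the pose commanded when the call began; what a row does not reach only later rows make up. The controller multiplies each number of a shift by 0.4 m and each number of a turn by 0.5 rad. A row lasts 1/10 s, in which the tool goes at most 50 mm and 8.59 degrees, less where a joint would pass 70% of its speed; a pose out of reach is approached as far as the arm can. A call with a number of a shift or a turn outside -1 to 1 is refused whole. A call with a gripper value outside its range is refused whole. The fingers move at their own pace and stop on an object; the grip force is fixed at half the most. Time passes only in rows, so rows that repeat a pose let the fingers close. It gives the time, the measured TCP pose, the force, the opening and the grip force at its end, in the units of the state.
- manip.observe(): the state, without advancing time (a new reading comes with each control period).
- eyes.grab_frame(name): name is "side" or "top" or "wrist"; returns (picture, depth): 384x512x3 uint8, blue, green, red; 384x512 float32, m along the optical axis (not along the pixel's ray), 0 where there is no reading.
- eyes.get_calibration(name): a dict with "camera_matrix" (3x3 intrinsics, pixels), "T" (4x4, takes a point from camera to world coordinates). Camera axes: x right, y up, looking along -z (the intrinsics and any distortion apply to the point x, -y, -z); pixel columns grow to the right and rows downward; lengths in m; the calibration is good to about 2 mm. A picture is of the moment at which its call begins: read the wrist's pose just before it. get_calibration takes no time and is no camera call; for the wrist camera it gives the pose at the moment of the call.
- manip.finish_job(): hands the job in; it is judged then, once.
The state is a dict: "clock": time; "qpos": joint angles; "joint_vel": joint speeds; "tau": joint torques, N m; "tool_pos": TCP position; "ee_rot": TCP orientation; "force": force on the tool from outside, world axes, zero at the start; "moment": the same for the moment, N m; "opening": finger opening in m; "finger_force": force on a finger pad.
Only numpy, scipy, OpenCV 4.12 (cv2) and the standard library are available. Lean on these libraries where they do the work, as an engineer would, in place of code of your own. Each camera call takes 0.05 s, during which the arm holds its last target. There are 200 camera calls.

## Working session

There is one attempt and no reset: what is moved stays moved. The work goes in short steps, Python scripts to look and compute and a tool call to move; the robot and the scene stay as the last step left them, time stands still between calls to the robot, and variables do not carry over. Pictures are saved under pics/ and viewed, at most 14 in all, crops included, and the job is handed in when it is done.

Besides the shell and the picture viewer there is one more tool, called after "Emit:" by a JSON object that holds its "api" and its "payload", one argument or row to a line. carry_out: Moves the arm, as the interface text tells. Shifts and turns lie within -1 to 1; 1 stands for 0.4 m of shift or 0.5 rad of turn. Its arguments: {"type":"object","properties":{"deltas":{"type":"array"}},"required":["deltas"]}

```bash
mkdir -p pics; ls; cat > h.py <<'E'
import numpy as np, cv2
from plant import manip, eyes
from scipy.spatial.transform import Rotation as R
def cloud(name):
    T0=np.array(eyes.get_calibration(name)["T"])
    im,d=eyes.grab_frame(name); c=eyes.get_calibration(name); K=np.array(c["camera_matrix"])
    v,u=np.mgrid[0:im.shape[0],0:im.shape[1]]
    x=(u-K[0,2])/K[0,0]*d; y=(v-K[1,2])/K[1,1]*d
    P=np.stack([x,-y,-d,np.ones_like(d)],-1)@T0.T
    P=P[...,:3]; P[d==0]=np.nan
    return im,P
E
python3 - <<'E'
from h import *
for n in ["side","top"]:
    im,P=cloud(n); cv2.imwrite(f"pics/{n}0.png",im); np.savez(f"{n}0.npz",im=im,P=P)
    print(eyes.get_calibration(n))
print(manip.observe(), manip.finger_overhang)
E
```

```text
pics
{'camera_matrix': array([[352.72163056,   0.        , 253.64426787],
       [  0.        , 352.72163056, 191.07914524],
       [  0.        ,   0.        ,   1.        ]]), 'T': array([[ 0.29650201, -0.43893855,  0.84818601,  1.47399473],
       [ 0.95477505,  0.1568467 , -0.25259396, -0.30132512],
       [-0.02216195,  0.88472146,  0.46559294,  0.54012202],
       [ 0.        ,  0.        ,  0.        ,  1.        ]])}
{'camera_matrix': array([[438.13435937,   0.        , 258.65116564],
       [  0.        , 438.13435937, 189.94226979],
       [  0.        ,   0.        ,   1.        ]]), 'T': array([[ 0.02461244,  0.99220777, -0.12213915,  0.38141234],
       [-0.99969475,  0.02416466, -0.00514624, -0.04300995],
       [-0.00215469,  0.12222853,  0.99249964,  1.56329437],
       [ 0.        ,  0.        ,  0.        ,  1.        ]])}
{'clock': 0.1, 'qpos': array([-1.28460252e+00,  2.59109163e-01,  2.08286446e-02,  1.33368949e+00,
        6.53646536e-06,  1.41821405e+00]), 'joint_vel': array([-3.26286898e-04, -7.73440566e-05,  2.53325608e-03, -9.07581697e-04,
        1.41644719e-03,  2.27534544e-05]), 'tau': array([ 4.66767844e-03, -5.56692445e+01,  3.45072985e+01,  1.15022413e-02,
       -1.07314888e-04,  2.55501919e-05]), 'tool_pos': array([ 0.23359753, -0.4976719 ,  0.24973758]), 'ee_rot': array([ 9.76030646e-01,  2.17632335e-01, -3.59141391e-05, -5.85748236e-04]), 'force': array([ 0.46678424, -0.4607457 , -0.94432994]), 'moment': array([-0.01342202,  0.02946286,  0.00424993]), 'finger_force': 0.0, 'opening': 0.08551014090163764} 0.019
```

View pics/top0.png

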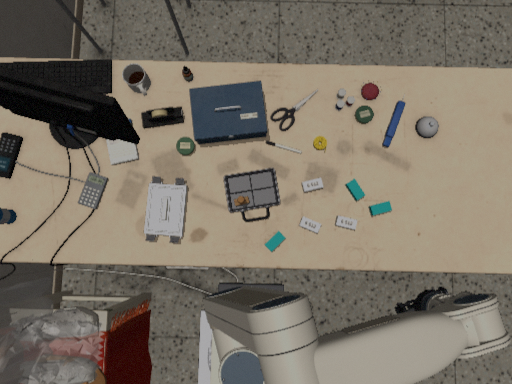

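View pics/side0.png

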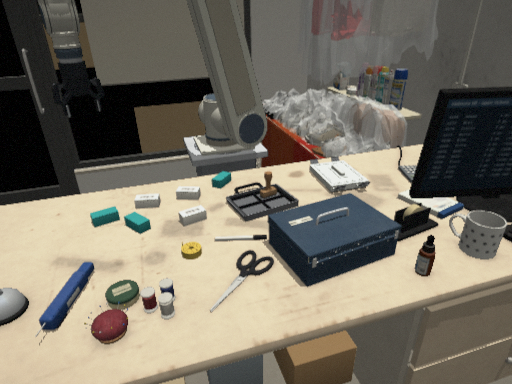

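The top view shows the case at (252,192), handle at (256,215), the stamp in its lower-left bay at (243,202), the lid at (166,210), and three white blocks at (313,185), (310,225), (346,222). The turquoise look-alikes are at (356,190), (381,208), (275,242). The tape is at (320,143), with green tins at (364,114) and (186,146). The blue toolbox stands just beyond the case.

```bash
cat >> h.py <<'E'
def rect(P,m):
    "min-area rect in world xy of masked points: centre, long-axis angle, sizes(mm)"
    p=P[m]; p=p[~np.isnan(p).any(1)]
    (c,s,a)=cv2.minAreaRect((p[:,:2]*1000).astype(np.float32))
    if s[0]<s[1]: s=s[::-1]; a+=90
    return np.round(c,1),round(np.radians(a),3),np.round(s,1),np.round(np.median(p[:,2])*1000,1)
def comps(m,n=15):
    k,l,st,_=cv2.connectedComponentsWithStats(m.astype(np.uint8))
    return [(l==i,st[i]) for i in range(1,k) if st[i,4]>=n]
E
python3 - <<'E'
from h import *
f=np.load("top0.npz"); im,P=f["im"],f["P"]
Z=P[...,2]; 
print("table z", np.nanmedian(Z[160:180,290:310]))
reg=np.zeros(Z.shape,bool); reg[140:260,130:400]=1
for m,s in comps(reg&(Z>0.008)): print(s,rect(P,m), np.nanmax(Z[m]))
print("toolbox",rect(P,(Z>0.05)&(np.mgrid[0:384,0:512][0]<145)&(np.mgrid[0:384,0:512][1]>185)&(np.mgrid[0:384,0:512][1]<270)))
for u,v in [(320,143),(364,114),(186,146),(166,210),(256,215),(243,200)]: print(u,v,P[v,u])
E
```

```text
table z -0.00031515466168341444
[130 140   9  20 145] (array([704.1, 413.2]), np.float64(0.026), array([62.7, 39.3]), np.float64(18.1)) 0.08133969342944214
[176 140  19  15 237] (array([719.9, 234.3]), np.float64(1.588), array([66.4, 52.7]), np.float64(24.5)) 0.03386795292571465
[195 140  28   3  60] (array([745.6, 147. ]), np.float64(1.746), array([90. ,  5.2]), np.float64(25.7)) 0.06934293655374857
[265 140  20   9  43] (array([743. , -89.7]), np.float64(1.288), array([72.1, 11.1]), np.float64(10.7)) 0.020560039121497287
[313 140  14  10 102] (array([ 743.1, -249.7]), np.float64(1.583), array([46.5, 33. ]), np.float64(17.8)) 0.02786278348470894
[382 140   9   7  47] (array([ 751.4, -488. ]), np.float64(1.549), array([27.7, 21.4]), np.float64(28.6)) 0.03862693206271017
[286 146  16   7  33] (array([ 723.6, -156.1]), np.float64(1.372), array([56. , 12.1]), np.float64(10.5)) 0.018211382971650814
[223 167  57  55 856] (array([553.9, -12.6]), np.float64(1.748), array([188.5, 178. ]), np.float64(17.2)) 0.09437355039306716
[ 144  175   43   68 2233] (array([498.7, 292.7]), np.float64(3.09
[... 605 characters left out ...]
4, -343.1]), np.float64(1.379), array([70.5, 35.7]), np.float64(29.8)) 0.040649693550621535
[299 216  22  17 213] (array([ 455.4, -216.8]), np.float64(1.19), array([70.2, 35.6]), np.float64(30.7)) 0.044622574986034946
[264 230  22  21 212] (array([394.4, -94.6]), np.float64(2.376), array([69.1, 34.5]), np.float64(30.2)) 0.04057821698471176
toolbox (array([884.7,  89.2]), np.float64(0.159), array([274.3, 261.9]), np.float64(84.6))
320 143 [ 0.75068985 -0.25360404  0.00315651]
364 114 [ 0.85788132 -0.40990958  0.01999527]
186 146 [0.72277651 0.22895517 0.02587458]
166 210 [0.49042846 0.28542424 0.04243227]
256 215 [ 0.4831759  -0.02770361  0.00437146]
243 200 [0.52817545 0.01705098 0.08016705]
```

Emit:
{"api": "carry_out", "payload": {
  "deltas": [0.25,0.6,0.125,0,0,1,85,0.25,0.6,0.125,0,0,1,85,0.25,0.6,0.125,0,0,1,85,0.25,0.6,0.125,0,0,1,85,0.25,0.6,0.125,0,0,1,85,0.25,0.6,0.125,0,0,1,85,0.25,0.6,0.125,0,0,1,85]
}}

```text
clock: 0.8
tool_pos: [0.3343, -0.256, 0.301]
ee_rot: [0.891, 0.454, 0.0, 0.001]
force: [-0.5, 0.4, 0.2]
opening: 0.085
finger_force: 0.0
```

Emit:
{"api": "carry_out", "payload": {
  "deltas": [0.315,0.595,0,0,0,1,85,0.315,0.595,0,0,0,1,85,0.315,0.595,0,0,0,1,85,0.315,0.595,0,0,0,1,85,0.315,0.595,0,0,0,1,85,0.315,0.595,0,0,0,1,85,0.315,0.595,0,0,0,1,85]
}}

```text
clock: 1.5
tool_pos: [0.4607, -0.0186, 0.2993]
ee_rot: [0.751, 0.66, -0.0, -0.001]
force: [-0.3, -0.1, -1.0]
opening: 0.0854
finger_force: 0.0
```

Emit:
{"api": "carry_out", "payload": {
  "deltas": [0,0,0,0,0,0.62,85,0,0,0,0,0,0.62,85,0,0,0,0,0,0.62,85,0,0,0,0,0,0.62,85]
}}

```text
clock: 1.9
tool_pos: [0.4596, -0.021, 0.3]
ee_rot: [0.643, 0.765, -0.0, -0.0]
force: [0.5, -0.3, 0.8]
opening: 0.0853
finger_force: 0.0
```

Batched moves run in order. Next, a wrist view.

```bash
python3 - <<'E'
from h import *
im,P=cloud("wrist"); cv2.imwrite("pics/w1.png",im); np.savez("w1.npz",im=im,P=P)
c=eyes.get_calibration("wrist"); print(c["T"].round(3), c["camera_matrix"].round(1)); o=manip.observe(); print(R.from_quat(o["ee_rot"]).as_matrix().round(3),o["tool_pos"])
E
```

```text
[[ 0.985 -0.167 -0.044  0.448]
 [ 0.173  0.951  0.256  0.043]
 [-0.    -0.259  0.966  0.424]
 [ 0.     0.     0.     1.   ]] [[272.5   0.  255. ]
 [  0.  272.5 197.9]
 [  0.    0.    1. ]]
[[-0.172  0.985 -0.   ]
 [ 0.985  0.172 -0.   ]
 [-0.    -0.    -1.   ]] [ 0.45956863 -0.02083269  0.3000857 ]
```

View pics/w1.png

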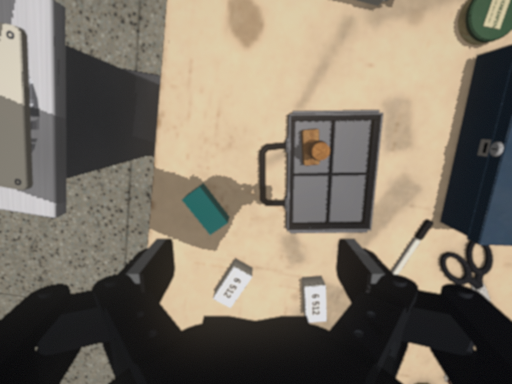

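The wrist view shows the case with corners near (289,112), (381,111), (371,230), (287,229), the handle to its left at x≈265, the stamp knob at (316,150), and blocks at (233,283) and (315,300). I'll fit the case pose by silhouette.

```bash
cat >> h.py <<'E'
from scipy.optimize import minimize
def proj(c,X):
    K=np.array(c["camera_matrix"]); T=np.array(c["T"]); p=(np.asarray(X)-T[:3,3])@T[:3,:3]
    return np.stack([K[0,0]*p[:,0]/-p[:,2]+K[0,2], K[1,1]*-p[:,1]/-p[:,2]+K[1,2]],1)
def fitbox(c,mask,dims,z0,z1,x0):
    "fit x,y,yaw of an upright box by silhouette IoU"
    m=mask.astype(np.float32)
    B=np.array([[sx*dims[0]/2,sy*dims[1]/2,z] for sx in(-1,1) for sy in(-1,1) for z in(z0,z1)])
    def cost(q):
        X=B@R.from_euler("z",q[2]).as_matrix().T+[q[0],q[1],0]
        h=cv2.convexHull((proj(c,X)*16).round().astype(np.int32))
        a=np.zeros(m.shape,np.uint8); cv2.fillConvexPoly(a,h,255,cv2.LINE_AA,4); a=a/255.
        return np.abs(a-m).sum()/m.sum()
    x0=np.array(x0,float); s=np.vstack([x0]+[x0+d for d in np.diag([.006,.006,.06])])
    r=minimize(cost,x0,method="Nelder-Mead",options=dict(initial_simplex=s,xatol=1e-4,fatol=1e-4))
    return r.x.round(4),round(r.fun,3)
def casemask(c,im,x0):
    i=im.astype(int); m=((i[...,2]-i[...,0])<30)
    w=np.zeros(m.shape,np.uint8)
    X=np.array([[a,b,0.01] for a,b in [(-.105,-.1),(-.105,.1),(.085,.1),(.085,-.1)]])@R.from_euler("z",x0[2]).as_matrix().T+[x0[0],x0[1],0]
    cv2.fillConvexPoly(w,proj(c,X).round().astype(np.int32),1)
    m=(m&(w>0)).astype(np.uint8)
    m=cv2.morphologyEx(m,cv2.MORPH_CLOSE,np.ones((3,3))); 
    m=cv2.morphologyEx(m,cv2.MORPH_OPEN,np.ones((13,13))); return m
E
python3 - <<'E'
from h import *
f=np.load("w1.npz"); im,P=f["im"],f["P"]; c=eyes.get_calibration("wrist")
m=casemask(c,im,(.57,-.015,.178)); print(m.sum()); cv2.imwrite("pics/m1.png",m*255)
q=fitbox(c,m,(.134,.179),0,.02,(.57,-.015,.178)); print(q)
Z=P[...,2]; k=(Z>0.07); k[:,:290]=0;k[:,345:]=0;k[:110]=0;k[190:]=0
p=P[k]; print(len(p),(p.max(0)+p.min(0))/2,np.median(p,0),p.max(0))
# blocks
i=im.astype(int); b=(i.min(-1)>165)
for mm,s in comps(b,60): print(s,rect(P,mm))
E
```

```text
10280
(array([ 0.5731, -0.0083,  0.1869]), np.float64(0.118))
333 [0.53280152 0.02608193 0.07963213] [0.53071337 0.02643168 0.08398861] [0.54473945 0.03838833 0.08917713]
[   0    0   53  114 4259] (array([118.4,  81.7]), np.float64(1.527), array([148.7,  65.4]), np.float64(0.5))
[ 165    0  152  175 8694] (array([415.2,  82.2]), np.float64(1.459), array([280.7, 165.4]), np.float64(-0.0))
[ 312   34  131   75 3253] (array([604.6, 141.8]), np.float64(0.471), array([192.8,  77.5]), np.float64(-0.1))
[169  39  18  25 276] (array([323.1, 122. ]), np.float64(1.641), array([29.7, 24.8]), np.float64(-0.1))
[376  38  15  16 146] (array([606.8, 178.9]), np.float64(0.045), array([19.2, 18.4]), np.float64(-0.1))
[443  45  17  14  85] (array([700. , 190.9]), np.float64(1.3), array([18.4, 15.9]), np.float64(0.1))
[283  67  16  32 295] (array([489. , 109.2]), np.float64(1.686), array([41.5, 21.8]), np.float64(0.0))
[421  91  26  48 442] (array([708.1, 102.9]), np.float64(1.807), array([67.3, 36.4]), np.float64(-0.0))
[161 135  10  19  60] (array([319.1,  -9.9]), np.float64(1.191), array([27. , 10.
[... 1109 characters left out ...]
7]), np.float64(1.697), array([73.9, 31.6]), np.float64(0.1))
[201 248  29  22 244] (array([ 416.3, -182.8]), np.float64(0.666), array([45.7, 34.9]), np.float64(0.1))
[285 261  32  14 133] (array([ 569.5, -185.2]), np.float64(0.492), array([54.5, 21.6]), np.float64(0.0))
[ 180  267  115   52 2706] (array([ 464.4, -238.2]), np.float64(0.054), array([201.3, 117.3]), np.float64(0.6))
[203 269  17  25 149] (array([ 415.9, -229.6]), np.float64(1.306), array([46.8, 23. ]), np.float64(0.1))
[420 276  22  16 156] (array([ 799.5, -169.1]), np.float64(3.12), array([34.9, 25.6]), np.float64(0.1))
[304 285  23  38 721] (array([ 559.8, -140. ]), np.float64(2.016), array([311.3,  45. ]), np.float64(30.7))
```

```bash
python3 -c "
import cv2,numpy as np
a=cv2.imread('pics/w1.png');m=cv2.imread('pics/m1.png');a[...,2]=np.maximum(a[...,2],m[...,0]//2);cv2.imwrite('pics/m1b.png',cv2.resize(a[90:250,230:400],None,fx=3,fy=3))"
```

```text
(no output)
```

View pics/m1b.png

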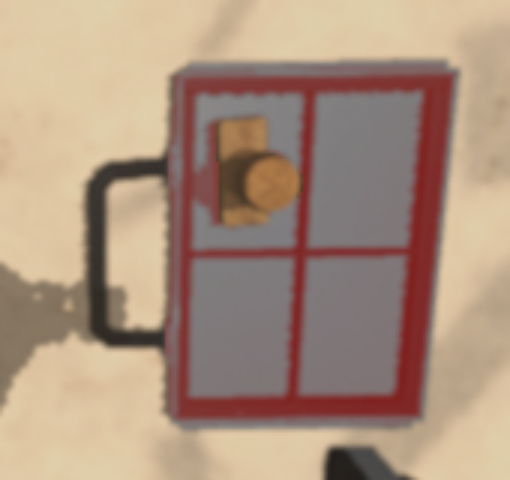

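```bash
cat >> h.py <<'E'
def hullmask(m):
    p=np.argwhere(m)[:,::-1].astype(np.int32); a=np.zeros(m.shape,np.uint8); cv2.fillConvexPoly(a,cv2.convexHull(p),1); return a
def whereblocks(P,im,zlo=.018,zhi=.042,n=80):
    i=im.astype(int); Z=P[...,2]
    m=(Z>zlo)&(Z<zhi)&(i.max(-1)-i.min(-1)<45)&(i.max(-1)>110)
    return [(s,rect(P,mm)) for mm,s in comps(m,n)]
E
python3 - <<'E'
from h import *
f=np.load("w1.npz"); im,P=f["im"],f["P"]; c=eyes.get_calibration("wrist")
m=hullmask(casemask(c,im,(.57,-.015,.178)))
q=fitbox(c,m,(.134,.179),0,.02,(.57,-.015,.178)); print(q)
for b in whereblocks(P,im): print(b)
f=np.load("top0.npz"); im,P=f["im"],f["P"]; c=eyes.get_calibration("top")
m=hullmask(casemask(c,im,(.57,-.015,.178))); print(m.sum())
for b in whereblocks(P,im): print(b)
E
```

```text
(array([ 0.5733, -0.0077,  0.1945]), np.float64(0.033))
(array([483,   0,  28,  30, 273], dtype=int32), (array([728.4, 231.4]), np.float64(1.571), array([34.2, 25.9]), np.float64(25.4)))
(array([367, 109,  17, 121, 237], dtype=int32), (array([637.5,   6.3]), np.float64(1.866), array([181.1,  23.1]), np.float64(19.9)))
(array([289, 110,  69,   5, 182], dtype=int32), (array([539.6,  76.1]), np.float64(0.174), array([96. ,  5.6]), np.float64(19.0)))
(array([213, 263,  40,  45, 919], dtype=int32), (array([ 455.5, -216.9]), np.float64(1.187), array([71.9, 35.3]), np.float64(30.5)))
(array([304, 281,  23,  41, 848], dtype=int32), (array([ 597.3, -223.3]), np.float64(1.835), array([71.2, 35.5]), np.float64(30.6)))
1824
(array([420, 116,  19,  18, 125], dtype=int32), (array([ 819.8, -638.4]), np.float64(2.594), array([66.1, 59.8]), np.float64(36.9)))
(array([302, 177,  21,  15, 201], dtype=int32), (array([ 596.8, -223.1]), np.float64(1.849), array([69.7, 35.4]), np.float64(29.9)))
(array([ 144,  179,   43,   59, 1897], dtype=int32), (array([497. , 293.4]), np.float64(3.091), array([202. , 135.5]), np.float64(28.2)))
(array([336, 215,  21,  14, 205], dtype=int32), (array([ 466.3, -343.7]), np.float64(1.376), array([69.2, 35.6]), np.float64(30.4)))
(array([299, 216,  22,  17, 206], dtype=int32), (array([ 455.4, -216.8]), np.float64(1.186), array([70.2, 35.5]), np.float64(30.8)))
```

Emit:
{"api": "carry_out", "payload": {
  "deltas": [0.181,0.115,-0.25,0,0,0,85,0.181,0.115,-0.25,0,0,0,85,0.181,0.115,-0.25,0,0,0,85,0.181,0.115,-0.4,0,0,0,60,0.181,0.115,-0.5,0,0,0,60,0.181,0.115,-0.57,0,0,0,50,0.181,0.115,-0.57,0,0,0,50,0.181,0.115,-0.57,0,0,0,10,0.181,0.115,-0.57,0,0,0,10,0.181,0.115,-0.57,0,0,0,10]
}}

```text
clock: 2.95
tool_pos: [0.5334, 0.0258, 0.0745]
ee_rot: [0.642, 0.767, 0.001, 0.002]
force: [-0.5, -1.6, 5.1]
opening: 0.0218
finger_force: 58.6
```

Emit:
{"api": "carry_out", "payload": {
  "deltas": [0,0,0,0,0,0,10,0,0,0,0,0,0,10,0,0,0.1,0,0,0,10,0,0,0.2,0,0,0,10,0,0,0.2,0,0,0,10]
}}

```text
clock: 3.45
tool_pos: [0.5346, 0.0259, 0.1583]
ee_rot: [0.642, 0.767, 0.003, 0.004]
force: [1.2, -0.0, 0.1]
opening: 0.0217
finger_force: 59.2
```

```bash
python3 - <<'E'
from h import *
im,P=cloud("wrist"); im2,_=cloud("side")
a=np.hstack([im, cv2.resize(im2[130:250,180:340],(512,384),interpolation=cv2.INTER_CUBIC)]); cv2.imwrite("pics/st1.png",cv2.resize(a,(800,300)))
E
```

```text
(no output)
```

View pics/st1.png

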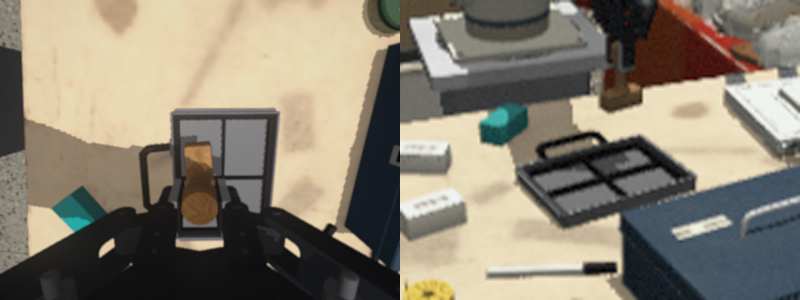

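Emit:
{"api": "carry_out", "payload": {
  "deltas": [-0.33,0.31,0,0,0,0,10,-0.33,0.31,0,0,0,0,10,-0.33,0.31,0,0,0,0,10,-0.33,0.31,0,0,0,0,10,-0.33,0.31,-0.05,0,0,0,10,-0.33,0.31,-0.1,0,0,0,10,-0.33,0.31,-0.14,0,0,0,10,-0.33,0.31,-0.17,0,0,0,10,-0.33,0.31,-0.19,0,0,0,10,-0.33,0.31,-0.19,0,0,0,10]
}}

```text
clock: 4.55
tool_pos: [0.3991, 0.1499, 0.0751]
ee_rot: [0.642, 0.767, -0.001, -0.001]
force: [-0.4, 0.2, 0.4]
opening: 0.0216
finger_force: 59.2
```

Emit:
{"api": "carry_out", "payload": {
  "deltas": [0,0,0,0,0,0,10,0,0,0,0,0,0,10]
}}

```text
clock: 4.75
tool_pos: [0.4004, 0.1501, 0.0767]
ee_rot: [0.641, 0.767, 0.0, 0.0]
force: [-0.4, 0.2, -0.9]
opening: 0.0219
finger_force: 59.2
```

```bash
python3 - <<'E'
from h import *
im,P=cloud("wrist"); o=manip.observe(); print(o["tool_pos"],o["force"],R.from_quat(o["ee_rot"]).as_matrix()[:,2])
# base top points: brown-ish, z 0.012..0.035 below tool
i=im.astype(int); d=P-o["tool_pos"]
m=(np.hypot(d[...,0],d[...,1])<.06)&(P[...,2]>.012)&(P[...,2]<.05)
for mm,s in comps(m,30):
    p=P[mm]; C=p.mean(0); u,sv,vt=np.linalg.svd(p-C); print(s,C.round(4),vt[2].round(3),rect(P,mm))
E
```

```text
[0.40038634 0.15011872 0.07676095] [-1.02286043 -0.51268487  0.20431385] [ 9.02141194e-04  1.33230720e-04 -9.99999584e-01]
[ 235  181   40   57 1684] [0.3972 0.1632 0.0294] [-0.078  0.525  0.848] (array([398.3, 157.1]), np.float64(1.825), array([38.5, 24.1]), np.float64(27.7))
```

Emit:
{"api": "carry_out", "payload": {
  "deltas": [0,0,-0.005,0,0,0,10,0,0,-0.01,0,0,0,10,0,0,-0.0125,0,0,0,10,0,0,-0.0125,0,0,0,10]
}}

```text
clock: 5.2
tool_pos: [0.4001, 0.1502, 0.0714]
ee_rot: [0.641, 0.767, 0.0, 0.0]
force: [-1.4, 0.8, 2.1]
opening: 0.0215
finger_force: 59.4
```

Emit:
{"api": "carry_out", "payload": {
  "deltas": [0,0,-0.0025,0,0,0,10,0,0,-0.004,0,0,0,10]
}}

```text
clock: 5.4
tool_pos: [0.4006, 0.1503, 0.0712]
ee_rot: [0.641, 0.767, 0.001, 0.001]
force: [-7.3, -0.7, 32.3]
opening: 0.0214
finger_force: 61.9
```

Emit:
{"api": "carry_out", "payload": {
  "deltas": [0,0,0,0,0,0,26,0,0,0,0,0,0,30,0,0,0,0,0,0,50,0,0,0,0,0,0,60,0,0,0,0,0,0,60,0,0,0.15,0,0,0,60,0,0,0.3,0,0,0,60,0,0,0.5,0,0,0,85,0.2,-0.5,0.5,0,0,0,85,0.2,-0.5,0.5,0,0,0,85]
}}

```text
clock: 6.4
tool_pos: [0.4367, 0.0596, 0.2442]
ee_rot: [0.64, 0.769, 0.001, 0.001]
force: [1.0, 0.5, -1.4]
opening: 0.085
finger_force: 0.0
```

Emit:
{"api": "carry_out", "payload": {
  "deltas": [0,-0.16,0,0,0,0,85,0,-0.16,0,0,0,0,85,0,-0.16,0,0,0,0,85,0,-0.16,0,0,0,0,85]
}}

```text
clock: 6.8
tool_pos: [0.4361, -0.0043, 0.2421]
ee_rot: [0.642, 0.767, 0.0, -0.0]
force: [0.3, 0.8, -0.2]
opening: 0.0851
finger_force: 0.0
```

```bash
python3 - <<'E'
from h import *
im2,P2=cloud("side"); cv2.imwrite("pics/s2.png",cv2.resize(im2[120:240,150:400],None,fx=3,fy=3,interpolation=cv2.INTER_CUBIC))
im,P=cloud("wrist"); c=eyes.get_calibration("wrist"); np.savez("w2.npz",im=im,P=P); cv2.imwrite("pics/w2.png",im)
print(manip.observe()["tool_pos"])
d=np.hypot(P[...,0]-.4,P[...,1]-.15)
for lo,hi in [(.015,.03),(.06,.078),(.08,.1)]:
    m=(d<.06)&(P[...,2]>lo)&(P[...,2]<hi)
    if m.sum()>20: print(lo,m.sum(),rect(P,m),np.median(P[m],0).round(4))
x0=(.573,-.008,.187)
m=hullmask(casemask(c,im,x0)); print(fitbox(c,m,(.134,.179),0,.02,x0))
E
```

```text
[ 0.43610323 -0.00351559  0.24220765]
0.015 503 (array([402.8, 139.8]), np.float64(1.833), array([31. , 23.9]), np.float64(22.1)) [0.4044 0.1363 0.0221]
0.06 178 (array([401. , 144.5]), np.float64(0.226), array([25.3, 14.7]), np.float64(71.9)) [0.4029 0.1406 0.0719]
0.08 452 (array([399.7, 149.9]), np.float64(1.755), array([21.3, 21.3]), np.float64(81.8)) [0.4003 0.1494 0.0818]
(array([ 0.5728, -0.007 ,  0.1941]), np.float64(0.036))
```

View pics/s2.png

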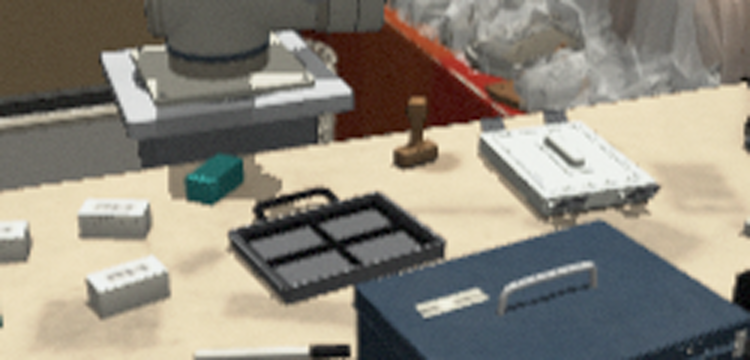

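View pics/w2.png

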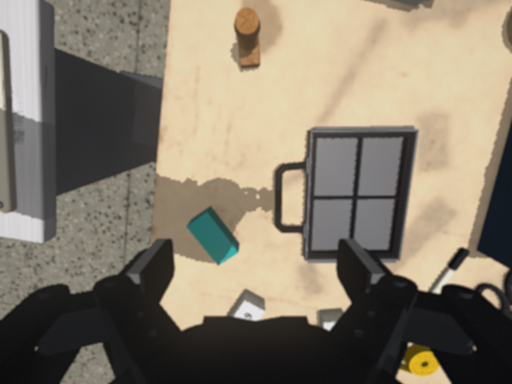

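The side view shows the stamp standing upright on the counter at (416,130), clear of the case, and the wrist view shows an empty tray. Next I pick up block B.

Emit:
{"api": "carry_out", "payload": {
  "deltas": [0.4025,-0.549,-0.2,0,0,0.18,80,0.4025,-0.549,-0.2,0,0,0.18,80,0.4025,-0.549,-0.2,0,0,0.18,80,0.4025,-0.549,-0.2,0,0,0.18,80,0.4025,-0.549,-0.2,0,0,0.18,80,0.4025,-0.549,-0.2,0,0,0.18,80,0.4025,-0.549,-0.3,0,0,0.18,80,0.4025,-0.549,-0.42,0,0,0.18,80,0.4025,-0.549,-0.525,0,0,0.18,80,0.4025,-0.549,-0.525,0,0,0.18,80]
}}

```text
clock: 7.9
tool_pos: [0.5946, -0.2208, 0.0267]
ee_rot: [0.606, 0.796, -0.001, -0.005]
force: [-1.2, 0.6, 0.0]
opening: 0.0798
finger_force: 0.0
```

Emit:
{"api": "carry_out", "payload": {
  "deltas": [0,0,0,0,0,0,20,0,0,0,0,0,0,20,0,0,0,0,0,0,20,0,0,0,0,0,0,20,0,0,0,0,0,0,20,0,0,0.1,0,0,0,20,0,0,0.15,0,0,0,20,0,0,0.15,0,0,0,20]
}}

```text
clock: 8.7
tool_pos: [0.5991, -0.2248, 0.0971]
ee_rot: [0.606, 0.795, 0.001, 0.004]
force: [0.3, -0.0, -0.5]
opening: 0.0331
finger_force: 60.2
```

Emit:
{"api": "carry_out", "payload": {
  "deltas": [0.03,0.453,0,0,0,-0.16,20,0.03,0.453,0,0,0,-0.16,20,0.03,0.453,0,0,0,-0.16,20,0.03,0.453,0,0,0,-0.16,20,0.03,0.453,0,0,0,-0.16,20,0.03,0.453,-0.05,0,0,-0.16,20,0.03,0.453,-0.09,0,0,-0.16,20,0.03,0.453,-0.11,0,0,-0.16,20,0.03,0.453,-0.11,0,0,-0.16,20,0.03,0.453,-0.11,0,0,-0.16,20]
}}

```text
clock: 9.7
tool_pos: [0.6095, -0.0432, 0.0487]
ee_rot: [0.638, 0.77, 0.0, 0.0]
force: [-0.5, -0.1, -0.2]
opening: 0.0335
finger_force: 60.2
```

```bash
python3 - <<'E'
from h import *
im,P=cloud("wrist"); c=eyes.get_calibration("wrist"); cv2.imwrite("pics/w3.png",im)
o=manip.observe(); print(o["tool_pos"],o["force"],o["opening"])
E
```

```text
[ 0.60963532 -0.04318602  0.04898355] [-0.78043442 -0.2260827  -0.03973192] 0.03352958094568904
```

View pics/w3.png

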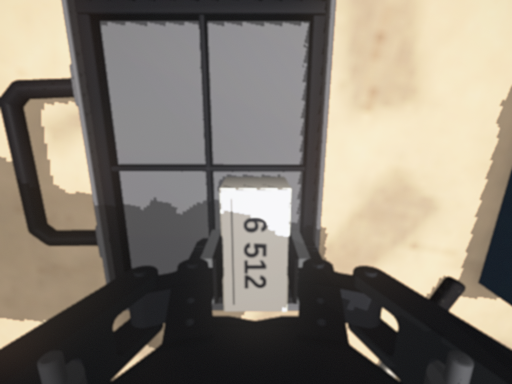

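The block hangs over bay1, its far end at row ~180 just inside the divider at row 165. I lower it and let go.

Emit:
{"api": "carry_out", "payload": {
  "deltas": [0,0,-0.015,0,0,0,20,0,0,-0.028,0,0,0,20,0,0,-0.031,0,0,0,20,0,0,-0.031,0,0,0,20]
}}

```text
clock: 10.15
tool_pos: [0.6096, -0.0429, 0.0381]
ee_rot: [0.638, 0.77, 0.0, 0.001]
force: [-5.8, -0.1, 19.7]
opening: 0.0333
finger_force: 62.7
```

Emit:
{"api": "carry_out", "payload": {
  "deltas": [0,0,0,0,0,0,46,0,0,0,0,0,0,46,0,0,0,0,0,0,46,0,0,0.1,0,0,0,46,0,0,0.25,0,0,0,46,0,0,0.3,0,0,0,80,0,0,0.3,0,0,0,80,0,0,0.3,0,0,0,80]
}}

```text
clock: 10.95
tool_pos: [0.6094, -0.0428, 0.156]
ee_rot: [0.638, 0.77, 0.0, 0.0]
force: [0.6, -0.6, -0.7]
opening: 0.0804
finger_force: 0.0
```

```bash
cat >> h.py <<'E'
def bays(q):
    a=np.array([[-.029,-.0405],[.029,-.0405],[-.029,.0405],[.029,.0405]]); c,s=np.cos(q[2]),np.sin(q[2])
    return (a@np.array([[c,s],[-s,c]])+q[:2]).round(4)
E
python3 - <<'E'
from h import *
im,P=cloud("wrist"); c=eyes.get_calibration("wrist"); np.savez("w4.npz",im=im,P=P)
o=manip.observe(); print(o["tool_pos"],o["ee_rot"])
for b in whereblocks(P,im): print(b)
im,P=cloud("top"); np.savez("t4.npz",im=im,P=P)
for b in whereblocks(P,im): print(b)
E
```

```text
[ 0.6088708  -0.04264663  0.15494727] [ 6.37607070e-01  7.70361537e-01 -2.57540044e-04 -5.10187680e-04]
(array([ 146,   43,  155,  200, 1796], dtype=int32), (array([573.6,  -9.4]), np.float64(1.761), array([186. , 135.6]), np.float64(19.6)))
(array([ 237,  157,   38,   74, 2676], dtype=int32), (array([609.4, -42.2]), np.float64(1.765), array([69.6, 35. ]), np.float64(33.6)))
(array([421, 116,  18,  17, 115], dtype=int32), (array([ 819.7, -638.9]), np.float64(2.513), array([63.1, 57. ]), np.float64(38.2)))
(array([ 144,  181,   43,   56, 1869], dtype=int32), (array([495.1, 293.8]), np.float64(3.094), array([191.4, 134.6]), np.float64(28.3)))
(array([336, 215,  21,  14, 205], dtype=int32), (array([ 465.9, -343.3]), np.float64(1.359), array([69.5, 35.5]), np.float64(30.5)))
(array([299, 216,  22,  17, 206], dtype=int32), (array([ 455. , -216.7]), np.float64(1.189), array([69.8, 35.2]), np.float64(30.4)))
```

Emit:
{"api": "carry_out", "payload": {
  "deltas": [-0.385,-0.435,0,0,0,-1,80,-0.385,-0.435,0,0,0,-1,80,-0.385,-0.435,0,0,0,-1,80,-0.385,-0.435,0,0,0,-1,80,-0.385,-0.435,0,0,0,-1,80,-0.385,-0.435,0,0,0,-1,80]
}}

```text
clock: 11.65
tool_pos: [0.4525, -0.2188, 0.1546]
ee_rot: [0.81, 0.587, -0.001, -0.001]
force: [0.7, 0.1, 0.0]
opening: 0.0805
finger_force: 0.0
```

Emit:
{"api": "carry_out", "payload": {
  "deltas": [0,0,-0.1,0,0,-0.14,80,0,0,-0.2,0,0,-0.14,80,0,0,-0.27,0,0,-0.14,80,0,0,-0.305,0,0,-0.14,80,0,0,-0.305,0,0,-0.14,80,0,0,-0.305,0,0,-0.14,80]
}}

```text
clock: 12.25
tool_pos: [0.4552, -0.2162, 0.0335]
ee_rot: [0.828, 0.56, -0.0, -0.001]
force: [-0.8, 0.1, 0.1]
opening: 0.0801
finger_force: 0.0
```

Emit:
{"api": "carry_out", "payload": {
  "deltas": [0,0,0,0,0,0,20,0,0,0,0,0,0,20,0,0,0,0,0,0,20,0,0,0,0,0,0,20,0,0,0,0,0,0,20]
}}

```text
clock: 12.75
tool_pos: [0.4557, -0.217, 0.0348]
ee_rot: [0.829, 0.56, 0.0, 0.001]
force: [-0.8, 0.1, 5.9]
opening: 0.0334
finger_force: 60.1
```

Emit:
{"api": "carry_out", "payload": {
  "deltas": [0,0,0.1,0,0,0,20,0,0,0.15,0,0,0,20,0,0,0.15,0,0,0,20,0,0,0.15,0,0,0,20]
}}

```text
clock: 13.15
tool_pos: [0.4553, -0.2168, 0.094]
ee_rot: [0.828, 0.56, 0.0, 0.0]
force: [0.1, -0.4, -0.3]
opening: 0.0336
finger_force: 60.5
```

```bash
python3 - <<'E'
from h import *
im,P=cloud("wrist"); o=manip.observe(); print(o["tool_pos"],o["ee_rot"])
for b in whereblocks(P,im,zlo=.05,zhi=.12): print(b)
E
```

```text
[ 0.45485    -0.21649125  0.09331726] [ 8.28496913e-01  5.59993548e-01 -1.12859078e-04 -2.81040862e-04]
(array([ 220,  179,   72,  134, 7264], dtype=int32), (array([ 455.3, -217.5]), np.float64(1.19), array([70., 35.]), np.float64(89.8)))
```

Emit:
{"api": "carry_out", "payload": {
  "deltas": [0.348,0.634,0,0,0,1,20,0.348,0.634,0,0,0,1,20,0.348,0.634,0,0,0,1,20,0.348,0.634,0,0,0,1,20,0.348,0.634,0,0,0,1,20,0.348,0.634,0,0,0,1,20,0.348,0.634,0,0,0,1,20,0.348,0.634,0,0,0,1,20]
}}

```text
clock: 14.0
tool_pos: [0.5938, 0.0378, 0.0922]
ee_rot: [0.663, 0.748, -0.001, -0.001]
force: [0.4, 0.3, -0.6]
opening: 0.0337
finger_force: 60.4
```

Emit:
{"api": "carry_out", "payload": {
  "deltas": [0,0,-0.05,0,0,0.146,20,0,0,-0.1,0,0,0.146,20,0,0,-0.125,0,0,0.146,20,0,0,-0.137,0,0,0.146,20,0,0,-0.137,0,0,0.146,20]
}}

```text
clock: 14.5
tool_pos: [0.594, 0.0361, 0.039]
ee_rot: [0.637, 0.771, -0.0, -0.0]
force: [0.8, -0.2, -1.0]
opening: 0.0331
finger_force: 60.4
```

Emit:
{"api": "carry_out", "payload": {
  "deltas": [0,0,0,0,0,0,46,0,0,0,0,0,0,46,0,0,0,0,0,0,46,0,0,0.1,0,0,0,46,0,0,0.25,0,0,0,46,0,0,0.3,0,0,0,80,0,0,0.3,0,0,0,80,0,0,0.3,0,0,0,80]
}}

```text
clock: 15.3
tool_pos: [0.5947, 0.0369, 0.1598]
ee_rot: [0.636, 0.771, 0.001, 0.001]
force: [1.0, 1.1, -0.3]
opening: 0.08
finger_force: 0.0
```

```bash
python3 - <<'E'
from h import *
im,P=cloud("wrist"); c=eyes.get_calibration("wrist"); np.savez("w5.npz",im=im,P=P)
o=manip.observe(); print(o["tool_pos"],o["ee_rot"])
for b in whereblocks(P,im,zlo=.026): print(b)
im,P=cloud("top"); np.savez("t5.npz",im=im,P=P)
for b in whereblocks(P,im): print(b)
E
```

```text
[0.5940973  0.03692538 0.15865852] [ 6.36433546e-01  7.71331509e-01 -1.12352639e-04 -1.81633702e-04]
(array([ 236,  159,   38,   72, 2558], dtype=int32), (array([594.3,  35.7]), np.float64(1.761), array([69.6, 34.9]), np.float64(33.6)))
(array([ 238,  237,   35,   64, 2128], dtype=int32), (array([609.5, -42. ]), np.float64(1.754), array([70.1, 34.8]), np.float64(33.7)))
(array([420, 116,  18,  17, 101], dtype=int32), (array([ 822. , -635.8]), np.float64(0.163), array([60.8, 56.4]), np.float64(37.0)))
(array([251, 173,  21,  12, 197], dtype=int32), (array([609.4, -41.7]), np.float64(1.742), array([69.7, 35.5]), np.float64(33.2)))
(array([ 144,  181,   42,   56, 1862], dtype=int32), (array([494.3, 293.6]), np.float64(3.106), array([194.7, 135.2]), np.float64(28.1)))
(array([336, 215,  21,  14, 206], dtype=int32), (array([ 466.3, -343.1]), np.float64(1.367), array([71.2, 35.3]), np.float64(30.4)))
```

Emit:
{"api": "carry_out", "payload": {
  "deltas": [-0.32,-0.95,0,0,0,-0.784,65,-0.32,-0.95,0,0,0,-0.784,65,-0.32,-0.95,0,0,0,-0.784,65,-0.32,-0.95,0,0,0,-0.784,65,-0.32,-0.95,0,0,0,-0.784,65,-0.32,-0.95,0,0,0,-0.784,65,-0.32,-0.95,0,0,0,-0.784,65,-0.32,-0.95,0,0,0,-0.784,65,-0.32,-0.95,0,0,0,-0.784,65,-0.32,-0.95,-0.05,0,0,-0.784,65]
}}

```text
clock: 16.4
tool_pos: [0.4661, -0.3452, 0.1392]
ee_rot: [0.775, 0.631, 0.0, 0.001]
force: [1.0, 0.5, -0.8]
opening: 0.0646
finger_force: 0.0
```

Emit:
{"api": "carry_out", "payload": {
  "deltas": [0,0,-0.1,0,0,0,65,0,0,-0.18,0,0,0,65,0,0,-0.24,0,0,0,65,0,0,-0.26,0,0,0,65,0,0,-0.26,0,0,0,65]
}}

```text
clock: 16.9
tool_pos: [0.4658, -0.3422, 0.0336]
ee_rot: [0.774, 0.633, -0.0, -0.002]
force: [0.3, 0.1, -0.3]
opening: 0.0649
finger_force: 0.0
```

Emit:
{"api": "carry_out", "payload": {
  "deltas": [0,0,0,0,0,0,20,0,0,0,0,0,0,20,0,0,0,0,0,0,20,0,0,0,0,0,0,20,0,0,0,0,0,0,20]
}}

```text
clock: 17.4
tool_pos: [0.4671, -0.3437, 0.0367]
ee_rot: [0.774, 0.633, 0.0, 0.001]
force: [-0.2, 0.1, 6.2]
opening: 0.0334
finger_force: 60.5
```

Emit:
{"api": "carry_out", "payload": {
  "deltas": [0,0,0.1,0,0,0,20,0,0,0.15,0,0,0,20,0,0,0.15,0,0,0,20,0,0,0.15,0,0,0,20]
}}

```text
clock: 17.8
tool_pos: [0.4665, -0.3432, 0.0955]
ee_rot: [0.774, 0.633, 0.0, 0.001]
force: [-0.4, 0.0, -0.8]
opening: 0.0333
finger_force: 60.2
```

```bash
python3 - <<'E'
from h import *
im,P=cloud("wrist"); o=manip.observe(); print(o["tool_pos"],o["ee_rot"])
for b in whereblocks(P,im,zlo=.05,zhi=.12): print(b)
E
```

```text
[ 0.46616148 -0.34286972  0.09465784] [ 7.74500910e-01  6.32572765e-01 -3.01826115e-05 -1.93288768e-04]
(array([ 221,  178,   71,  133, 7180], dtype=int32), (array([ 466.5, -343.8]), np.float64(1.373), array([69.7, 37. ]), np.float64(89.4)))
```

Emit:
{"api": "carry_out", "payload": {
  "deltas": [0.2155,0.723,0,0,0,0.78,20,0.2155,0.723,0,0,0,0.78,20,0.2155,0.723,0,0,0,0.78,20,0.2155,0.723,0,0,0,0.78,20,0.2155,0.723,0,0,0,0.78,20,0.2155,0.723,0,0,0,0.78,20,0.2155,0.723,0,0,0,0.78,20,0.2155,0.723,0,0,0,0.78,20]
}}

```text
clock: 18.65
tool_pos: [0.5522, -0.0524, 0.0939]
ee_rot: [0.636, 0.772, -0.001, -0.001]
force: [-0.1, -0.6, -1.0]
opening: 0.0332
finger_force: 60.2
```

Emit:
{"api": "carry_out", "payload": {
  "deltas": [0,0,-0.05,0,0,0,20,0,0,-0.1,0,0,0,20,0,0,-0.125,0,0,0,20,0,0,-0.138,0,0,0,20,0,0,-0.138,0,0,0,20]
}}

```text
clock: 19.15
tool_pos: [0.5523, -0.0549, 0.0401]
ee_rot: [0.638, 0.77, -0.0, -0.0]
force: [-0.3, -0.3, -0.2]
opening: 0.0333
finger_force: 60.2
```

Emit:
{"api": "carry_out", "payload": {
  "deltas": [0,0,0,0,0,0,41,0,0,0,0,0,0,41,0,0,0,0,0,0,41,0,0,0.1,0,0,0,41,0,0,0.25,0,0,0,41,0,0,0.4,0,0,0,80,0,0,0.4,0,0,0,80,0,0,0.4,0,0,0,80]
}}

```text
clock: 19.95
tool_pos: [0.554, -0.0543, 0.2036]
ee_rot: [0.637, 0.771, 0.001, 0.003]
force: [0.6, -0.6, -0.1]
opening: 0.0797
finger_force: 0.0
```

Emit:
{"api": "carry_out", "payload": {
  "deltas": [0,-0.2,0,0,0,0,80,0,-0.2,0,0,0,0,80,0,-0.2,0,0,0,0,80,0,-0.2,0,0,0,0,80]
}}

```text
clock: 20.35
tool_pos: [0.5521, -0.1343, 0.1986]
ee_rot: [0.638, 0.77, -0.0, -0.001]
force: [0.4, 0.6, 0.1]
opening: 0.0801
finger_force: 0.0
```

```bash
python3 - <<'E'
from h import *
im,P=cloud("wrist"); c=eyes.get_calibration("wrist"); np.savez("w6.npz",im=im,P=P,T=c["T"]); cv2.imwrite("pics/w6.png",im)
o=manip.observe(); print(o["tool_pos"],o["ee_rot"])
for b in whereblocks(P,im,zlo=.026): print(b)
Z=P[...,2]; rim=(Z>.016)&(Z<.0225)&(np.abs(P[...,0]-.573)<.11)&(np.abs(P[...,1]+.009)<.115)
for mm,s in comps(rim,200): print("rim",s,rect(P,mm))
im,P=cloud("top"); np.savez("t6.npz",im=im,P=P)
for b in whereblocks(P,im): print(b)
E
```

```text
[ 0.55223119 -0.13369355  0.19891934] [ 6.37429189e-01  7.70508456e-01 -1.37020705e-04 -8.54636687e-04]
(array([ 313,    0,   42,   63, 2319], dtype=int32), (array([595.8,  27.5]), np.float64(1.761), array([54.6, 35.5]), np.float64(33.5)))
(array([ 309,   73,   40,   72, 2528], dtype=int32), (array([609.2, -42.5]), np.float64(1.762), array([68.8, 35.5]), np.float64(33.5)))
(array([ 245,   78,   35,   72, 2434], dtype=int32), (array([544.2, -59.9]), np.float64(1.754), array([69.5, 34.5]), np.float64(33.6)))
rim [ 193    0  180  162 3291] (array([556.4, -28.4]), np.float64(0.185), array([177.3, 155.9]), np.float64(19.3))
(array([421, 116,  18,  17, 105], dtype=int32), (array([ 820.5, -639.2]), np.float64(2.514), array([61.2, 57.5]), np.float64(37.9)))
(array([251, 173,  21,  13, 203], dtype=int32), (array([609., -42.]), np.float64(1.752), array([70. , 35.5]), np.float64(33.3)))
(array([229, 177,  21,  13, 201], dtype=int32), (array([593.9,  36.3]), np.float64(1.767), array([69.7, 36.1]), np.float64(33.2)))
(array([ 144,  182,   43,   55, 1880], dtype=int32), (array([496.1, 293.4]), np.float64(3.095), array([188.1, 134.6]), np.float64(28.2)))
```

View pics/w6.png

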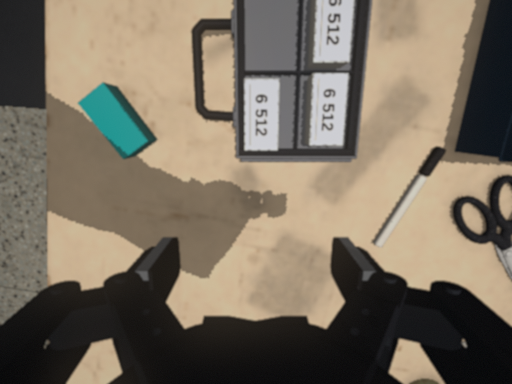

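All three blocks lie flat in bays; block C slid against its bay corner but is inside. Next, an exact case pose from above, then the lid.

Emit:
{"api": "carry_out", "payload": {
  "deltas": [0.02,0.185,0.15,0,0,0,80,0.02,0.185,0.15,0,0,0,80,0.02,0.185,0.15,0,0,0,80,0.02,0.185,0.15,0,0,0,80,0.02,0.185,0.15,0,0,0,80]
}}

```text
clock: 20.95
tool_pos: [0.5602, -0.0596, 0.259]
ee_rot: [0.637, 0.771, -0.0, -0.001]
force: [-1.0, 0.0, 0.2]
opening: 0.0796
finger_force: 0.0
```

```bash
cat >> h.py <<'E'
def boxrect(P,m,q=1):
    "orientation by minAreaRect, centre/size by percentiles (robust)"
    p=P[m]; p=p[~np.isnan(p).any(1)][:,:2]; a=rect(P,m)[1]
    best=None
    for t in a+np.linspace(-.06,.06,49):
        u=np.stack([np.cos(t)*p[:,0]+np.sin(t)*p[:,1],-np.sin(t)*p[:,0]+np.cos(t)*p[:,1]],1)
        lo,hi=np.percentile(u,q,0),np.percentile(u,100-q,0); A=np.prod(hi-lo)
        if best is None or A<best[0]: best=(A,t,(lo+hi)/2,hi-lo)
    A,t,c,s=best
    return np.round([np.cos(t)*c[0]-np.sin(t)*c[1],np.sin(t)*c[0]+np.cos(t)*c[1]],4),round(t,4),s.round(4)
E
python3 - <<'E'
from h import *
c=eyes.get_calibration("wrist"); im,P=cloud("wrist"); np.savez("w7.npz",im=im,P=P,T=c["T"]); cv2.imwrite("pics/w7.png",im)
print(manip.observe()["tool_pos"])
x0=(.573,-.0085,.187)
Z=P[...,2]; rim=(Z>.016)&(Z<.0235)&(np.abs(P[...,0]-.573)<.11)&(np.abs(P[...,1]+.009)<.115)
d=P[...,:2]-np.array(x0[:2]); xc=d[...,0]*np.cos(.187)+d[...,1]*np.sin(.187); rim&=(xc>-.075)
rim=cv2.morphologyEx(rim.astype(np.uint8),cv2.MORPH_OPEN,np.ones((2,2)))>0
for q in (.3,1,2): print(boxrect(P,rim,q))
m=casemask(c,im,x0); i=im.astype(int); m=hullmask(m); print(m.sum(),fitbox(c,m,(.134,.179),0,.02,x0))
for b in whereblocks(P,im,zlo=.026): print(b)
E
```

```text
[ 0.56018752 -0.06001994  0.25880375]
(array([ 0.578 , -0.0128]), np.float64(1.758), array([0.1925, 0.1414]))
(array([ 0.5781, -0.0124]), np.float64(1.7505), array([0.1919, 0.1408]))
(array([ 0.5785, -0.0122]), np.float64(1.763), array([0.1909, 0.1395]))
15248 (array([ 0.5729, -0.0081,  0.1901]), np.float64(0.028))
(array([ 283,   75,   31,   61, 1773], dtype=int32), (array([594.3,  35.5]), np.float64(1.762), array([69.7, 35.1]), np.float64(33.5)))
(array([ 281,  143,   30,   54, 1479], dtype=int32), (array([609.6, -42.4]), np.float64(1.76), array([69.5, 35.2]), np.float64(33.6)))
(array([ 230,  147,   28,   54, 1429], dtype=int32), (array([543.9, -60.3]), np.float64(1.74), array([70.5, 34.6]), np.float64(33.6)))
```

Emit:
{"api": "carry_out", "payload": {
  "deltas": [0.05,0.44,0,0,0,1,80,0.05,0.44,0,0,0,1,80,0.05,0.44,0,0,0,1,80,0.05,0.44,0,0,0,1,80,0.05,0.44,0,0,0,1,80]
}}

```text
clock: 21.5
tool_pos: [0.5805, 0.1186, 0.2586]
ee_rot: [0.425, 0.905, -0.0, -0.001]
force: [0.1, -0.8, -0.4]
opening: 0.08
finger_force: 0.0
```

Emit:
{"api": "carry_out", "payload": {
  "deltas": [0,0.44,0,0,0,1,80,0,0.44,0,0,0,1,80,0,0.44,0,0,0,1,80,0,0.44,0,0,0,1,80,0,0.44,0,0,0,1,80]
}}

```text
clock: 22.0
tool_pos: [0.5805, 0.2939, 0.2583]
ee_rot: [0.188, 0.982, -0.0, -0.001]
force: [0.7, -0.1, -0.1]
opening: 0.08
finger_force: 0.0
```

Emit:
{"api": "carry_out", "payload": {
  "deltas": [0,0,0,0,0,0.67,80,0,0,0,0,0,0.67,80,0,0,0,0,0,0.67,80,0,0,0,0,0,0.67,80,0,0,0,0,0,0.67,80]
}}

```text
clock: 22.5
tool_pos: [0.581, 0.2906, 0.2595]
ee_rot: [0.025, 1.0, -0.0, -0.0]
force: [-0.8, -0.1, 0.5]
opening: 0.0803
finger_force: 0.0
```

```bash
python3 - <<'E'
from h import *
c=eyes.get_calibration("wrist"); im,P=cloud("wrist"); np.savez("w8.npz",im=im,P=P,T=c["T"]); cv2.imwrite("pics/w8.png",im)
o=manip.observe(); print(o["tool_pos"],o["ee_rot"])
Z=P[...,2]; near=(np.abs(P[...,0]-.497)<.16)&(np.abs(P[...,1]-.293)<.1)
top=near&(Z>.024)&(Z<.033); print(boxrect(P,top), top.sum())
r=near&(Z>.038)&(Z<.05)
for mm,s in comps(r,80): print(s,boxrect(P,mm,.5),rect(P,mm))
E
```

```text
[0.58095539 0.29087122 0.25964121] [ 2.50436083e-02  9.99686330e-01 -1.58207977e-04 -1.87371219e-04]
(array([0.4949, 0.2932]), np.float64(3.1145), array([0.2126, 0.1307])) 16561
[248  75  14  66 876] (array([0.4963, 0.2929]), np.float64(3.098), array([0.0739, 0.0157])) (array([496.1, 292.9]), np.float64(3.098), array([74.4, 15.8]), np.float64(42.0))
```

View pics/w8.png

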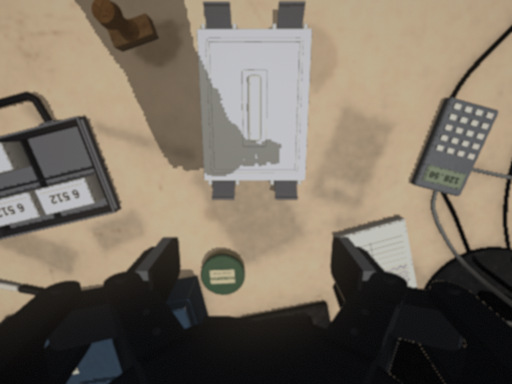

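The lid lies at (256,105) in the picture with its ridge at (254,108). The green tin at (222,272) stays well outside the path. I grasp the ridge.

Emit:
{"api": "carry_out", "payload": {
  "deltas": [-0.212,0.005,-0.1,0,0,0.013,50,-0.212,0.005,-0.2,0,0,0.013,50,-0.212,0.005,-0.3,0,0,0.013,50,-0.212,0.005,-0.4,0,0,0.013,50,-0.212,0.005,-0.47,0,0,0.013,50,-0.212,0.005,-0.5,0,0,0.013,50,-0.212,0.005,-0.515,0,0,0.013,50,-0.212,0.005,-0.52,0,0,0.013,50,-0.212,0.005,-0.52,0,0,0.013,50]
}}

```text
clock: 23.45
tool_pos: [0.4967, 0.2943, 0.053]
ee_rot: [0.02, 1.0, 0.0, 0.001]
force: [-0.1, -0.5, -0.3]
opening: 0.0499
finger_force: 0.0
```

Emit:
{"api": "carry_out", "payload": {
  "deltas": [0,0,0,0,0,0,25,0,0,0,0,0,0,18,0,0,0,0,0,0,5,0,0,0,0,0,0,5,0,0,0,0,0,0,5]
}}

```text
clock: 23.95
tool_pos: [0.4963, 0.2942, 0.053]
ee_rot: [0.02, 1.0, 0.0, 0.001]
force: [-1.5, -0.8, 5.4]
opening: 0.0139
finger_force: 59.1
```

Emit:
{"api": "carry_out", "payload": {
  "deltas": [0,0,0.05,0,0,0,5,0,0,0.15,0,0,0,5,0,0,0.25,0,0,0,5,0,0,0.3,0,0,0,5,0,0,0.3,0,0,0,5]
}}

```text
clock: 24.45
tool_pos: [0.497, 0.2946, 0.1751]
ee_rot: [0.02, 1.0, 0.001, 0.003]
force: [0.4, 0.8, -2.5]
opening: 0.0137
finger_force: 59.3
```

Emit:
{"api": "carry_out", "payload": {
  "deltas": [0.03,-0.15,0,0,0,-0.5,5,0.06,-0.3,0,0,0,-0.75,5,0.06,-0.3,0,0,0,-1,5,0.06,-0.3,0,0,0,-1,5,0.06,-0.3,0,0,0,-1,5]
}}

```text
clock: 24.95
tool_pos: [0.5194, 0.1731, 0.1704]
ee_rot: [0.268, 0.963, -0.0, -0.001]
force: [-0.1, 0.2, -2.4]
opening: 0.0138
finger_force: 59.5
```

Emit:
{"api": "carry_out", "payload": {
  "deltas": [0.03,-0.15,0,0,0,-0.5,5,0.06,-0.3,0,0,0,-0.75,5,0.06,-0.3,0,0,0,-1,5,0.06,-0.3,0,0,0,-1,5,0.06,-0.3,0,0,0,-1,5]
}}

```text
clock: 25.45
tool_pos: [0.5436, 0.0539, 0.1709]
ee_rot: [0.497, 0.868, -0.0, -0.001]
force: [-0.6, -0.2, -2.8]
opening: 0.0139
finger_force: 59.7
```

Emit:
{"api": "carry_out", "payload": {
  "deltas": [0.04,-0.08,0,0,0,-0.25,5,0.072,-0.156,0,0,0,-0.5,5,0.072,-0.156,0,0,0,-0.68,5,0.072,-0.156,0,0,0,-0.68,5,0.072,-0.156,0,0,0,-0.68,5,0.072,-0.156,0,0,0,-0.68,5]
}}

```text
clock: 26.05
tool_pos: [0.5723, -0.0073, 0.1718]
ee_rot: [0.635, 0.773, -0.0, -0.0]
force: [0.8, 0.4, -2.7]
opening: 0.0139
finger_force: 59.7
```

```bash
python3 - <<'E'
from h import *
c=eyes.get_calibration("wrist"); im,P=cloud("wrist"); np.savez("w9.npz",im=im,P=P,T=c["T"]); cv2.imwrite("pics/w9.png",im)
o=manip.observe(); print(o["tool_pos"],o["ee_rot"],2*np.arctan2(o["ee_rot"][1],o["ee_rot"][0]))
Z=P[...,2]; z0=o["tool_pos"][2]
pl=(Z>z0-.035)&(Z<z0-.018)&(np.hypot(P[...,0]-.573,P[...,1]+.008)<.15); print(pl.sum(),boxrect(P,pl,.5))
r=(Z>z0-.016)&(Z<z0-.004)&(np.hypot(P[...,0]-.573,P[...,1]+.008)<.05)
for mm,s in comps(r,80): print(s,rect(P,mm))
p=P[pl]; C=p.mean(0); print("normal",np.linalg.svd((p-C)[::7],full_matrices=False)[2][2],C)
E
```

```text
[ 0.57236155 -0.00737979  0.17185603] [ 6.35192646e-01  7.72353736e-01 -1.26892279e-05 -9.78028806e-05] 1.7650768029635724
48628 (array([0.5665, 0.0212]), np.float64(1.7655), array([0.1608, 0.1316]))
[ 229  180   54  129 3801] (array([570.8,  -8.1]), np.float64(1.641), array([75.6, 26.7]), np.float64(161.0))
normal [ 0.00155877 -0.00616821 -0.99997976] [0.56243013 0.04200488 0.14683996]
```

View pics/w9.png

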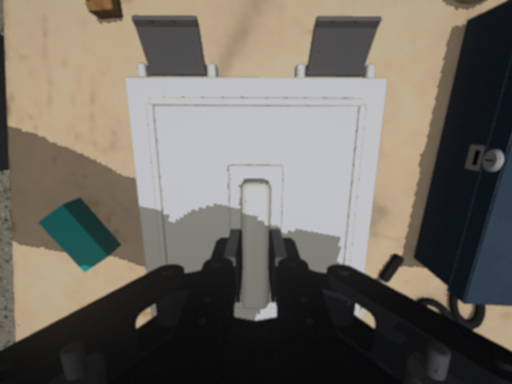

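```bash
python3 - <<'E'
from h import *
f=np.load("w9.npz"); im,P=f["im"].astype(int),f["P"]; o=manip.observe(); t=2*np.arctan2(o["ee_rot"][1],o["ee_rot"][0])
d=P-o["tool_pos"]; a=d[...,0]*np.cos(t)+d[...,1]*np.sin(t); b=-d[...,0]*np.sin(t)+d[...,1]*np.cos(t)
w=(d[...,2]>-.035)&(d[...,2]<-.018)&(im.min(-1)>140)
print(np.median(d[...,2][w]))
for lo,hi in [(-.05,-.02),(-.015,.015),(.02,.05)]:
    k=w&(b>lo)&(b<hi); print("far edge a",np.percentile(a[k],[97,99,99.8]).round(4))
for lo,hi in [(.01,.03),(.04,.06),(.065,.08)]:
    k=w&(a>lo)&(a<hi); print("sides b",np.percentile(b[k],[.2,.8,99.2,99.8]).round(4))
# edge by pixel: column scan of whiteness, intersect with plate plane
c=eyes.get_calibration("wrist")
E
```

```text
-0.02485152808728605
far edge a [0.0865 0.0899 0.0946]
far edge a [0.0864 0.0875 0.088 ]
far edge a [0.0869 0.0907 0.0946]
sides b [-0.0661 -0.0654  0.0653  0.0664]
sides b [-0.066  -0.0652  0.0654  0.0665]
sides b [-0.0662 -0.0653  0.0655  0.0664]
```

```bash
python3 - <<'E'
from h import *
for n in ["w7","w2","w1"]:
    P=np.load(n+".npz")["P"]; q=(.573,-.0078,.1905)
    d=P-[q[0],q[1],0]; x=d[...,0]*np.cos(q[2])+d[...,1]*np.sin(q[2]); y=-d[...,0]*np.sin(q[2])+d[...,1]*np.cos(q[2]); z=P[...,2]
    ok=(z>.012)&(z<.026)
    r=[]
    for sgn in (-1,1):
        for lo,hi in [(-.08,-.045),(.045,.08)]:
            k=ok&(y>lo)&(y<hi)&(sgn*x>.06)&(sgn*x<.075); r.append((sgn*67,lo,np.percentile(sgn*x[k],96).round(4)*sgn if k.sum()>10 else None))
        for lo,hi in [(-.055,-.01),(.01,.055)]:
            k=ok&(x>lo)&(x<hi)&(sgn*y>.082)&(sgn*y<.1); r.append((sgn*89.5,lo,np.percentile(sgn*y[k],96).round(4)*sgn if k.sum()>10 else None))
    print(n); print(*r,sep="\n")
E
```

```text
w7
(-67, -0.08, np.float64(-0.072))
(-67, 0.045, np.float64(-0.0717))
(-89.5, -0.055, np.float64(-0.0935))
(-89.5, 0.01, np.float64(-0.095))
(67, -0.08, np.float64(0.0674))
(67, 0.045, np.float64(0.068))
(89.5, -0.055, np.float64(0.0913))
(89.5, 0.01, np.float64(0.0913))
w2
(-67, -0.08, np.float64(-0.0731))
(-67, 0.045, np.float64(-0.0716))
(-89.5, -0.055, np.float64(-0.0938))
(-89.5, 0.01, np.float64(-0.0944))
(67, -0.08, np.float64(0.0674))
(67, 0.045, np.float64(0.0679))
(89.5, -0.055, np.float64(0.0917))
(89.5, 0.01, np.float64(0.091))
w1
(-67, -0.08, np.float64(-0.072))
(-67, 0.045, np.float64(-0.0714))
(-89.5, -0.055, np.float64(-0.0937))
(-89.5, 0.01, np.float64(-0.0946))
(67, -0.08, np.float64(0.0679))
(67, 0.045, np.float64(0.0679))
(89.5, -0.055, np.float64(0.0919))
(89.5, 0.01, np.float64(0.0908))
```

```bash
python3 - <<'E'
from h import *
f=np.load("w7.npz"); P=f["P"]; im=f["im"]; q=(.573,-.0078,.1905); c=dict(eyes.get_calibration("wrist")); c["T"]=f["T"]
print(f["T"][:3,3])
d=P-[q[0],q[1],0]; x=d[...,0]*np.cos(q[2])+d[...,1]*np.sin(q[2]); y=-d[...,0]*np.sin(q[2])+d[...,1]*np.cos(q[2]); z=P[...,2]
def line(u,v):
    return [(int(a*1e4)/10,int(b*1e4)/10,int(e*1e4)/10,int(g)) for a,b,e,g in zip(x[v,u],y[v,u],z[v,u],im[v,u].mean(-1))]
w=lambda xc,yc,zc:proj(c,[[q[0]+xc*np.cos(q[2])-yc*np.sin(q[2]),q[1]+xc*np.sin(q[2])+yc*np.cos(q[2]),zc]])[0].round().astype(int)
for s in (-1,1):
    u,v=w(s*.067,.06,.02); print("x side",s); print(*line(np.arange(u-6,u+7),np.full(13,v)))
    u,v=w(.03,s*.0895,.02); print("y side",s); print(*line(np.full(13,u),np.arange(v-6,v+7)))
E
```

```text
[0.54765829 0.00358649 0.38272452]
x side -1Traceback (most recent call last):
  File "<stdin>", line 9, in <module>
  File "<stdin>", line 6, in line
ValueError: cannot convert float NaN to integer
```

```bash
python3 - <<'E'
from h import *
f=np.load("w7.npz"); P=f["P"]; im=f["im"]; q=(.573,-.0078,.1905); c=dict(eyes.get_calibration("wrist")); c["T"]=f["T"]
d=P-[q[0],q[1],0]; x=d[...,0]*np.cos(q[2])+d[...,1]*np.sin(q[2]); y=-d[...,0]*np.sin(q[2])+d[...,1]*np.cos(q[2]); z=P[...,2]
w=lambda xc,yc,zc:proj(c,[[q[0]+xc*np.cos(q[2])-yc*np.sin(q[2]),q[1]+xc*np.sin(q[2])+yc*np.cos(q[2]),zc]])[0].round().astype(int)
for s in (-1,1):
    u,v=w(s*.067,.06,.02); k=(np.full(13,v),np.arange(u-6,u+7)); print("x",s); print((x[k]*1e3).round(1),(z[k]*1e3).round(1),im[k].mean(-1).astype(int))
    u,v=w(.03,s*.0895,.02); k=(np.arange(v-6,v+7),np.full(13,u)); print("y",s); print((y[k]*1e3).round(1),(z[k]*1e3).round(1),im[k].mean(-1).astype(int))
E
```

```text
x -1
[-77.2 -75.9 -74.7 -73.4   nan -70.4 -69.4 -67.9 -64.3 -63.1 -62.2 -61.2
 -59.9] [-0.7 -0.9 -1.5 -1.7  nan  0.7 -1.2 -0.3 20.5 19.9 16.2 14.1 14.6] [189 189 189 189 189 185 167 139 116  95  67  54  56]
y -1
[ -82.8  -84.5  -85.5  -87.4  -88.2  -88.6  -90.4  -91.7  -93.4  -95.1
 -102.1 -103.4 -105.1] [15.  14.  15.9 14.1 16.5 20.3 19.  19.4 18.6 17.7 -0.1  0.7  0. ] [ 76  48  50  52  66  90 102 102 110 136 163 176 178]
x 1
[61.4 62.2 64.1 65.2 65.8 66.3 67.7 74.  75.  76.2 77.8 78.9 80.5] [14.  16.2 13.6 13.9 17.  20.  19.2 -0.9  0.5  0.9 -0.2  0.5 -0.5] [ 58  55  52  62  91 116 140 164 177 180 177 175 171]
y 1
[100.7  99.7  98.5  97.1  96.2  91.3  89.8  89.   87.8  86.3  85.2  84.6
  84.1] [ 0.5 -0.5 -0.1  0.8 -0.3 17.5 19.4 18.2 18.4 20.6 20.1 17.3 14.3] [186 186 186 187 178 153 127 110 100 103 105  85  59]
```

```bash
python3 - <<'E'
from h import *
for n in ("w7","w2","w1"):
    P=np.load(n+".npz")["P"]; q=(.5743,-.0094,.1905)
    d=P-[q[0],q[1],0]; x=d[...,0]*np.cos(q[2])+d[...,1]*np.sin(q[2]); y=-d[...,0]*np.sin(q[2])+d[...,1]*np.cos(q[2]); z=P[...,2]
    ok=(z>.0175)&(z<.023)
    for s in (-1,1):
        k=ok&(abs(y)<.08)&(s*x>.0605)&(s*x<.0685); f=np.polyfit(y[k],x[k],1); print(n,"x",s,k.sum(),f.round(4), np.median(x[k]).round(4))
        k=ok&(abs(x)<.055)&(s*y>.083)&(s*y<.0905); f=np.polyfit(x[k],y[k],1); print(n,"y",s,k.sum(),f.round(4), np.median(y[k]).round(4))
E
```

```text
w7 x -1 329 [ 0.0031 -0.0651] -0.065
w7 y -1 237 [-0.0025 -0.0883] -0.0882
w7 x 1 329 [0.0045 0.0656] 0.0655
w7 y 1 292 [-0.0059  0.0882] 0.0882
w2 x -1 329 [ 0.0046 -0.0654] -0.0654
w2 y -1 110 [ 0.0009 -0.0875] -0.0873
w2 x 1 347 [0.0045 0.0654] 0.0653
w2 y 1 271 [0.0001 0.0885] 0.0885
w1 x -1 243 [ 0.0025 -0.0652] -0.0653
w1 y -1 193 [ 0.0005 -0.0878] -0.0876
w1 x 1 260 [0.0036 0.0656] 0.0656
w1 y 1 199 [-0.0053  0.0884] 0.0883
```

Emit:
{"api": "carry_out", "payload": {
  "deltas": [0.0045,-0.0018,-0.08,0,0,-0.014,5,0.0045,-0.0018,-0.16,0,0,-0.014,5,0.0045,-0.0018,-0.21,0,0,-0.014,5,0.0045,-0.0018,-0.23,0,0,-0.014,5,0.0045,-0.0018,-0.23,0,0,-0.014,5,0.0045,-0.0018,-0.23,0,0,-0.014,5]
}}

```text
clock: 26.7
tool_pos: [0.575, -0.0089, 0.0809]
ee_rot: [0.639, 0.769, 0.0, 0.001]
force: [1.5, 0.1, -1.9]
opening: 0.0139
finger_force: 59.6
```

Emit:
{"api": "carry_out", "payload": {
  "deltas": [0,0,-0.01,0,0,0,5,0,0,-0.018,0,0,0,5,0,0,-0.022,0,0,0,5,0,0,-0.022,0,0,0,5]
}}

```text
clock: 27.1
tool_pos: [0.5743, -0.0091, 0.071]
ee_rot: [0.639, 0.769, -0.0, -0.0]
force: [-0.4, 0.1, -2.4]
opening: 0.0138
finger_force: 59.7
```

Emit:
{"api": "carry_out", "payload": {
  "deltas": [0,0.0015,-0.004,0,0,0,5,0,0.0015,-0.007,0,0,0,5,0,0.0015,-0.008,0,0,0,5]
}}

```text
clock: 27.4
tool_pos: [0.5744, -0.0084, 0.0678]
ee_rot: [0.639, 0.769, -0.0, -0.0]
force: [-0.5, -0.8, -2.5]
opening: 0.0137
finger_force: 59.7
```

Still free of contact, with the lid lip about 5 mm inside the rim. I release it and look.

Emit:
{"api": "carry_out", "payload": {
  "deltas": [0,0,-0.0015,0,0,0,16,0,0,-0.0015,0,0,0,25,0,0,-0.0015,0,0,0,40,0,0,0.0,0,0,0,40,0,0,0.1,0,0,0,40,0,0,0.25,0,0,0,40,0,0,0.4,0,0,0,40,0,-0.15,0.45,0,0,0,40,0,-0.15,0.45,0,0,0,40,0,-0.15,0.45,0,0,0,40]
}}

```text
clock: 28.4
tool_pos: [0.5752, -0.0706, 0.2502]
ee_rot: [0.64, 0.768, 0.001, 0.002]
force: [0.1, 0.8, 0.1]
opening: 0.0397
finger_force: 0.0
```

```bash
python3 - <<'E'
from h import *
c=eyes.get_calibration("wrist"); im,P=cloud("wrist"); np.savez("w10.npz",im=im,P=P,T=c["T"]); cv2.imwrite("pics/w10.png",im)
o=manip.observe(); print(o["tool_pos"],o["ee_rot"])
i=im.astype(int); q=(.5744,-.0091,.187); d=P-[q[0],q[1],0]; x=d[...,0]*np.cos(q[2])+d[...,1]*np.sin(q[2]); y=-d[...,0]*np.sin(q[2])+d[...,1]*np.cos(q[2]); z=P[...,2]
pl=(z>.036)&(z<.048)&(abs(x)<.06)&(abs(y)<.085); p=np.stack([x,y,z],-1)[pl]
A=np.c_[p[:,:2],np.ones(len(p))]; f=np.linalg.lstsq(A,p[:,2],rcond=None)[0]; print("plane",f.round(4),len(p))
w=(z>.035)&(z<.049)&(i.min(-1)>120)
for k,v,l in [("x",x,abs(y)<.08),("y",y,(abs(x)<.015))]:
    s=w&l&(abs(v)<.1); print(k,np.percentile(v[s],[.5,1,99,99.5]).round(4))
r=(z>.05)&(z<.062)&(abs(x)<.03)&(abs(y)<.06); print("ridge",np.median(x[r]),[np.percentile(y[r],t).round(4) for t in (1,99)],rect(P,r))
E
```

```text
[ 0.57467776 -0.06935225  0.24862929] [6.40075920e-01 7.68311168e-01 4.22606997e-04 7.66351515e-04]
plane [ 0.0001 -0.0009  0.0423] 14270
x [-0.0661 -0.0654  0.0655  0.0662]
y [-0.0886 -0.0874  0.0869  0.0877]
ridge -7.030283483822557e-05 [np.float64(-0.0366), np.float64(0.036)] (array([574.5,  -9.3]), np.float64(1.755), array([75.2, 16. ]), np.float64(56.1))
```

View pics/w10.png

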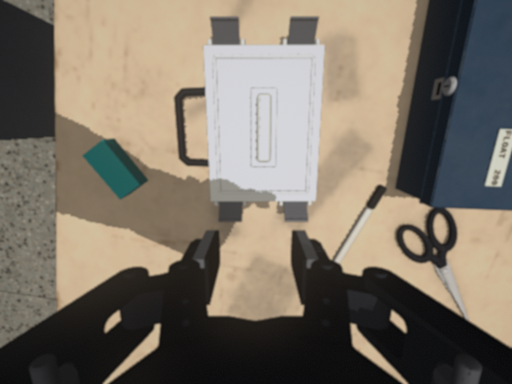

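The lid is seated level (top plane 42.3 mm, tilt <0.001) with all four clips up at (225,30), (302,30), (231,210), (296,210). I press clip0 first.

Emit:
{"api": "carry_out", "payload": {
  "deltas": [-0.156,0.4085,-0.1,0,0,0,0,-0.156,0.4085,-0.2,0,0,0,0,-0.156,0.4085,-0.3,0,0,0,0,-0.156,0.4085,-0.36,0,0,0,0,-0.156,0.4085,-0.3715,0,0,0,0,-0.156,0.4085,-0.3715,0,0,0,0]
}}

```text
clock: 29.05
tool_pos: [0.5073, 0.0976, 0.0944]
ee_rot: [0.638, 0.77, -0.003, -0.004]
force: [-0.2, -0.2, -0.2]
opening: -0.0
finger_force: 0.0
```

Emit:
{"api": "carry_out", "payload": {
  "deltas": [0,0,-0.05,0,0,0,0,0,0,-0.08,0,0,0,0,0,0,-0.105,0,0,0,0,0,0,-0.125,0,0,0,0,0,0,-0.14,0,0,0,0]
}}

```text
clock: 29.55
tool_pos: [0.5122, 0.0945, 0.0429]
ee_rot: [0.64, 0.769, -0.0, 0.0]
force: [-0.7, -0.3, 0.6]
opening: 0.0003
finger_force: 0.0
```

Emit:
{"api": "carry_out", "payload": {
  "deltas": [0,0,-0.015,0,0,0,0,0,0,-0.028,0,0,0,0,0,0,-0.033,0,0,0,0,0,0,-0.033,0,0,0,0]
}}

```text
clock: 29.95
tool_pos: [0.5119, 0.0948, 0.0298]
ee_rot: [0.639, 0.769, -0.0, -0.0]
force: [-0.1, 0.2, 0.6]
opening: 0.0003
finger_force: 0.0
```

Emit:
{"api": "carry_out", "payload": {
  "deltas": [0,0,0.12,0,0,0,0,0,0,0.25,0,0,0,0,0.05,-0.1,0.35,0,0,0,0,0.1,-0.25,0.5,0,0,0,0,0.15,-0.41,0.55,0,0,0,0,0.15,-0.41,0.55,0,0,0,0,0.15,-0.41,0.55,0,0,0,0,0.15,-0.41,0.55,0,0,0,0]
}}

```text
clock: 30.75
tool_pos: [0.5728, -0.071, 0.2509]
ee_rot: [0.64, 0.768, 0.0, 0.001]
force: [-0.4, -0.2, 0.6]
opening: -0.0001
finger_force: 0.0
```

```bash
cat >> h.py <<'E'
def clipstate(P,q):
    d=P-[q[0],q[1],0]; x=d[...,0]*np.cos(q[2])+d[...,1]*np.sin(q[2]); y=-d[...,0]*np.sin(q[2])+d[...,1]*np.cos(q[2]); z=P[...,2]
    for i,(a,b) in enumerate([(-1,1),(1,1),(1,-1),(-1,-1)]):
        k=(abs(x-a*.042)<.013)&(b*y>.1)&(b*y<.125); print("clip",i,k.sum(),"frac z>.035:",np.mean(z[k]>.035).round(2),"median z",np.median(z[k]).round(4))
    pl=(z>.036)&(z<.048)&(abs(x)<.06)&(abs(y)<.085); p=np.stack([x,y,z],-1)[pl]
    print("plane",np.linalg.lstsq(np.c_[p[:,:2],np.ones(len(p))],p[:,2],rcond=None)[0].round(4))
    r=(z>.05)&(z<.062)&(abs(x)<.03)&(abs(y)<.06); print("ridge",rect(P,r))
E
python3 - <<'E'
from h import *
im,P=cloud("wrist"); cv2.imwrite("pics/w11.png",im); o=manip.observe(); print(o["tool_pos"],o["ee_rot"])
clipstate(P,(.5745,-.0093,.186))
E
```

```text
[ 0.57200844 -0.06953617  0.24996125] [ 6.39981801e-01  7.68390059e-01  9.09207717e-05 -6.53770320e-05]
clip 0 384 frac z>.035: 0.0 median z -0.0
clip 1 457 frac z>.035: 0.9 median z 0.0443
clip 2 303 frac z>.035: 0.92 median z 0.0441
clip 3 269 frac z>.035: 1.0 median z 0.0442
plane [ 0.0001 -0.0008  0.0423]
ridge (array([574.4,  -9.7]), np.float64(1.77), array([74.1, 15.4]), np.float64(56.1))
```

Emit:
{"api": "carry_out", "payload": {
  "deltas": [0.162,-0.107,-0.1,0,0,0,0,0.162,-0.107,-0.2,0,0,0,0,0.162,-0.107,-0.3,0,0,0,0,0.162,-0.107,-0.37,0,0,0,0,0.162,-0.107,-0.37,0,0,0,0,0.162,-0.107,-0.43,0,0,0,0,0.162,-0.107,-0.47,0,0,0,0,0.162,-0.107,-0.5,0,0,0,0,0.162,-0.107,-0.53,0,0,0,0,0.162,-0.107,-0.548,0,0,0,0]
}}

```text
clock: 31.8
tool_pos: [0.6366, -0.1111, 0.0307]
ee_rot: [0.639, 0.769, 0.0, -0.0]
force: [-0.5, -0.2, -0.2]
opening: -0.0001
finger_force: 0.0
```

Emit:
{"api": "carry_out", "payload": {
  "deltas": [0,0,0,0,0,0,0,0,0,0,0,0,0,0]
}}

```text
clock: 32.0
tool_pos: [0.6368, -0.1116, 0.0311]
ee_rot: [0.639, 0.769, 0.0, -0.0]
force: [-0.4, 0.5, -0.3]
opening: 0.0003
finger_force: 0.0
```

Emit:
{"api": "carry_out", "payload": {
  "deltas": [0,0,0.12,0,0,0,0,0,0,0.25,0,0,0,0,-0.08,0.05,0.37,0,0,0,0,-0.16,0.107,0.5,0,0,0,0,-0.16,0.107,0.548,0,0,0,0,-0.16,0.107,0.548,0,0,0,0,-0.16,0.107,0.548,0,0,0,0]
}}

```text
clock: 32.7
tool_pos: [0.573, -0.0689, 0.2518]
ee_rot: [0.639, 0.769, 0.001, 0.002]
force: [0.3, -0.0, -0.6]
opening: 0.0
finger_force: 0.0
```

```bash
python3 - <<'E'
from h import *
im,P=cloud("wrist"); cv2.imwrite("pics/w12.png",im); o=manip.observe(); print(o["tool_pos"],o["ee_rot"])
clipstate(P,(.5745,-.0093,.186))
E
```

```text
[ 0.57287138 -0.0690482   0.25023162] [6.39312892e-01 7.68946595e-01 1.83891266e-04 3.54770437e-04]
clip 0 391 frac z>.035: 0.0 median z 0.0
clip 1 462 frac z>.035: 0.94 median z 0.044
clip 2 217 frac z>.035: 0.0 median z 0.0
clip 3 269 frac z>.035: 1.0 median z 0.0442
plane [-0.0001 -0.0008  0.0423]
ridge (array([574.4,  -9.5]), np.float64(1.764), array([76. , 15.4]), np.float64(56.1))
```

Emit:
{"api": "carry_out", "payload": {
  "deltas": [0.055,0.447,-0.1,0,0,0,0,0.055,0.447,-0.2,0,0,0,0,0.055,0.447,-0.3,0,0,0,0,0.055,0.447,-0.36,0,0,0,0,0.055,0.447,-0.375,0,0,0,0,0.055,0.447,-0.375,0,0,0,0,0.055,0.447,-0.43,0,0,0,0,0.055,0.447,-0.48,0,0,0,0,0.055,0.447,-0.53,0,0,0,0,0.055,0.447,-0.548,0,0,0,0]
}}

```text
clock: 33.75
tool_pos: [0.5941, 0.1088, 0.0291]
ee_rot: [0.64, 0.769, -0.001, -0.001]
force: [0.6, -0.2, 0.1]
opening: 0.0002
finger_force: 0.0
```

Emit:
{"api": "carry_out", "payload": {
  "deltas": [0,0,0,0,0,0,0,0,0,0,0,0,0,0,0,0,0.12,0,0,0,0,0,0,0.25,0,0,0,0,-0.02,-0.12,0.3,0,0,0,0,-0.05,-0.3,0.3,0,0,0,0,-0.1,-0.5,0.3,0,0,0,0,-0.102,-0.594,0.3,0,0,0,0,-0.102,-0.594,0.25,0,0,0,0,-0.102,-0.594,0.175,0,0,0,0]
}}

```text
clock: 34.75
tool_pos: [0.5549, -0.1337, 0.1033]
ee_rot: [0.641, 0.767, 0.0, 0.003]
force: [0.4, 0.6, -0.9]
opening: -0.0001
finger_force: 0.0
```

Emit:
{"api": "carry_out", "payload": {
  "deltas": [0,0,0,0,0,0,0,0,0,-0.05,0,0,0,0,0,0,-0.1,0,0,0,0,0,0,-0.14,0,0,0,0,0,0,-0.165,0,0,0,0,0,0,-0.173,0,0,0,0,0,0,-0.173,0,0,0,0]
}}

```text
clock: 35.45
tool_pos: [0.5543, -0.1274, 0.0322]
ee_rot: [0.639, 0.769, 0.0, 0.0]
force: [-0.0, 0.4, -1.1]
opening: 0.0003
finger_force: 0.0
```

Emit:
{"api": "carry_out", "payload": {
  "deltas": [0,0,0.12,0,0,0,0,0,0,0.25,0,0,0,0,0.02,0.05,0.37,0,0,0,0,0.045,0.147,0.5,0,0,0,0,0.045,0.147,0.548,0,0,0,0,0.045,0.147,0.548,0,0,0,0,0.045,0.147,0.548,0,0,0,0]
}}

```text
clock: 36.15
tool_pos: [0.5722, -0.0686, 0.2523]
ee_rot: [0.639, 0.769, 0.001, 0.001]
force: [0.0, 0.0, -1.2]
opening: 0.0
finger_force: 0.0
```

```bash
python3 - <<'E'
from h import *
im,P=cloud("wrist"); cv2.imwrite("pics/w13.png",im); np.savez("w13.npz",im=im,P=P); o=manip.observe(); print(o["tool_pos"],o["ee_rot"])
clipstate(P,(.5745,-.0093,.186))
q=(.5745,-.0093,.186); d=P-[q[0],q[1],0]; x=d[...,0]*np.cos(q[2])+d[...,1]*np.sin(q[2]); y=-d[...,0]*np.sin(q[2])+d[...,1]*np.cos(q[2]); z=P[...,2]
k=(x<-.09)&(x>-.125)&(abs(y)<.03)&(z>.012)&(z<.03)
print("bar",k.sum(),[np.median(v[k]).round(4) for v in (x,y,z)],rect(P,k))
k=(x<-.075)&(x>-.125)&(abs(y)<.06)&(z>.012)&(z<.03); print("bar y ext",np.percentile(y[k],[1,99]))
E
```

```text
[ 0.57175562 -0.06889338  0.25097099] [ 6.39176537e-01  7.69060039e-01 -2.88123233e-06  1.06182905e-04]
clip 0 392 frac z>.035: 0.0 median z -0.0001
clip 1 390 frac z>.035: 0.0 median z -0.0
clip 2 204 frac z>.035: 0.0 median z 0.0001
clip 3 206 frac z>.035: 0.0 median z 0.0002
plane [-0.0001 -0.0009  0.0423]
ridge (array([574.6,  -9.3]), np.float64(1.761), array([74.8, 15.3]), np.float64(56.0))
bar 392 [np.float64(-0.1036), np.float64(0.0011), np.float64(0.0201)] (array([471.6, -28.3]), np.float64(1.757), array([59.1,  9.9]), np.float64(20.1))
bar y ext [-0.0478348   0.04777215]
```

All four clips are down and the lid is still level. Next I go to the handle bar, measured at (0.4714, -0.0286).

Emit:
{"api": "carry_out", "payload": {
  "deltas": [-0.251,0.1005,-0.1,0,0,0,26,-0.251,0.1005,-0.2,0,0,0,26,-0.251,0.1005,-0.3275,0,0,0,26,-0.251,0.1005,-0.3275,0,0,0,26,-0.251,0.1005,-0.42,0,0,0,26,-0.251,0.1005,-0.49,0,0,0,26,-0.251,0.1005,-0.53,0,0,0,26,-0.251,0.1005,-0.55,0,0,0,26,-0.251,0.1005,-0.5625,0,0,0,26,-0.251,0.1005,-0.5625,0,0,0,26]
}}

```text
clock: 37.2
tool_pos: [0.4714, -0.029, 0.0256]
ee_rot: [0.639, 0.769, -0.0, -0.0]
force: [0.4, -0.1, 0.9]
opening: 0.0262
finger_force: 0.0
```

Emit:
{"api": "carry_out", "payload": {
  "deltas": [0,0,0,0,0,0,26,0,0,0,0,0,0,18,0,0,0,0,0,0,3,0,0,0,0,0,0,3,0,0,0,0,0,0,3]
}}

```text
clock: 37.7
tool_pos: [0.4719, -0.029, 0.0267]
ee_rot: [0.639, 0.769, 0.0, 0.001]
force: [-2.0, -0.5, 6.2]
opening: 0.0077
finger_force: 58.7
```

Emit:
{"api": "carry_out", "payload": {
  "deltas": [0.005,0.001,0.04,0,0,0,3,0.012,0.002,0.077,0,0,0,3,0.023,0.004,0.113,0,0,0,3,0.036,0.007,0.148,0,0,0,3,0.052,0.01,0.181,0,0,0,3,0.07,0.013,0.213,0,0,0,3,0.091,0.017,0.243,0,0,0,3,0.114,0.021,0.27,0,0,0,3,0.139,0.026,0.295,0,0,0,3,0.167,0.031,0.318,0,0,0,3]
}}

```text
clock: 38.7
tool_pos: [0.5378, -0.0163, 0.1534]
ee_rot: [0.639, 0.769, -0.001, -0.001]
force: [-1.4, -1.0, -2.6]
opening: 0.0068
finger_force: 58.5
```

```bash
python3 - <<'E'
from h import *
im,P=cloud("side"); o=manip.observe(); print(o["tool_pos"],o["force"],o["moment"],o["opening"])
cv2.imwrite("pics/s3.png",cv2.resize(im[60:240,180:400],None,fx=3,fy=3,interpolation=cv2.INTER_CUBIC))
E
```

```text
[ 0.53990058 -0.01624274  0.15482965] [-4.45308235  0.63277828  4.97519864] [0.21308858 1.39715214 0.04233606] 0.00689572006647916
```

View pics/s3.png

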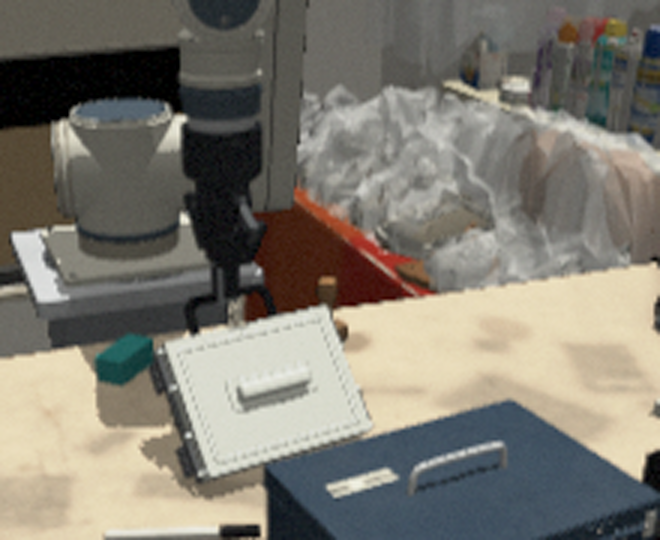

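The side view shows the closed case, lid toward the camera, tilted about halfway up from its +x edge and held by the bar. The stamp still stands at (327,300). I continue the arc.

Emit:
{"api": "carry_out", "payload": {
  "deltas": [0.031,0.006,0.02,0,0,0,3,0.064,0.012,0.0375,0,0,0,3,0.099,0.0185,0.052,0,0,0,3,0.134,0.025,0.063,0,0,0,3,0.17,0.032,0.0705,0,0,0,3,0.207,0.039,0.0755,0,0,0,3,0.23,0.043,0.077,0,0,0,3,0.23,0.043,0.077,0,0,0,3]
}}

```text
clock: 39.55
tool_pos: [0.6321, 0.0013, 0.1859]
ee_rot: [0.639, 0.769, 0.002, 0.002]
force: [-1.6, 1.7, 13.5]
opening: 0.0068
finger_force: 64.2
```

```bash
cat >> h.py <<'E'
def lidpose(P,im,o):
    t=o["tool_pos"]; d=P-t; i=im.astype(int)
    m=(np.hypot(d[...,0],d[...,1])<.17)&(P[...,2]>.02)&(P[...,2]<t[2]-.05)&(i.max(-1)-i.min(-1)<45)&(i.min(-1)>120)
    p=P[m]; 
    for _ in range(4):
        C=np.median(p,0); n=np.linalg.svd((p-p.mean(0)),full_matrices=False)[2][2]; r=(p-p.mean(0))@n; p=p[abs(r)<max(.003,1.5*np.std(r))]
    n*=np.sign(n[0]); print("lid pts",len(p),"normal",n.round(4),"lean",np.arcsin(n[2]).round(4),"zrange",np.percentile(p[:,2],[1,99]).round(4),p.mean(0).round(4))
E
python3 - <<'E'
from h import *
im,P=cloud("side"); o=manip.observe(); print(o["tool_pos"],o["force"],o["moment"],o["opening"]); lidpose(P,im,o)
E
```

```text
[0.63158733 0.00116103 0.18589216] [-1.20909019  2.58737751 12.30798422] [ 0.37470092  0.37818868 -0.1203788 ] 0.006946382161938356
lid pts 1304 normal [0.9755 0.1826 0.1227] lean 0.123 zrange [0.0229 0.1339] [0.6714 0.0032 0.084 ]
```

Emit:
{"api": "carry_out", "payload": {
  "deltas": [0.013,0.0025,0.001,0,0,0,3,0.026,0.005,0.001,0,0,0,3,0.039,0.0075,0.001,0,0,0,3,0.052,0.01,0,0,0,0,3,0.052,0.01,0,0,0,0,3]
}}

```text
clock: 40.1
tool_pos: [0.6522, 0.005, 0.185]
ee_rot: [0.639, 0.769, 0.001, 0.001]
force: [-0.2, 1.0, 7.1]
opening: 0.007
finger_force: 64.4
```

```bash
python3 - <<'E'
from h import *
im,P=cloud("side"); o=manip.observe(); print(o["tool_pos"],o["force"],o["moment"],o["opening"]); lidpose(P,im,o)
E
```

```text
[0.65203712 0.00497774 0.18498348] [0.64371624 1.35749557 7.04734585] [0.18730815 0.01650344 0.11260699] 0.006769707704099133
lid pts 337 normal [0.2238 0.044  0.9736] lean 1.3407 zrange [0.1226 0.1334] [0.6699 0.0022 0.1308]
```

```bash
sed -i 's/(i.min(-1)>120)/(i.min(-1)>70)/' h.py; python3 - <<'E'
from h import *
im,P=cloud("side"); o=manip.observe(); lidpose(P,im,o)
t=o["tool_pos"]; u=np.array([.983,.185]); d=P[...,:2]-t[:2]; a=d@u; b=d@np.array([-.185,.983]); z=P[...,2]
for lo in np.arange(.01,.14,.015):
    k=(abs(b)<.075)&(abs(b)>.045)&(z>lo)&(z<lo+.015)&(a>0)&(a<.07); print(lo.round(3),k.sum(),np.median(a[k]).round(4))
cv2.imwrite("pics/s4.png",cv2.resize(im[60:240,180:400],None,fx=3,fy=3,interpolation=cv2.INTER_CUBIC))
E
```

```text
lid pts 1744 normal [0.2901 0.035  0.9564] lean 1.2743 zrange [0.0798 0.1336] [0.6962 0.0031 0.1078]
0.01 46 0.0287
0.025 83 0.0284
0.04 88 0.0283
0.055 89 0.0285
0.07 97 0.0284
0.085 88 0.0287
0.1 97 0.0284
0.115 98 0.0288
0.13 114 0.0149
```

The case is vertical: the lid face sits at the same offset at every height. I release and withdraw.

Emit:
{"api": "carry_out", "payload": {
  "deltas": [0,0,0,0,0,0,9,0,0,0,0,0,0,14,0,0,0,0,0,0,24,0,0,0,0,0,0,34,0,0,0,0,0,0,34,0,0,0.03,0,0,0,34,0,0,0.08,0,0,0,34,0,0,0.16,0,0,0,34,-0.1,0,0.25,0,0,0,34,-0.3,-0.1,0.25,0,0,0,34]
}}

```text
clock: 41.2
tool_pos: [0.5703, -0.0161, 0.2868]
ee_rot: [0.638, 0.77, 0.002, 0.003]
force: [-0.5, -1.0, 1.2]
opening: 0.0341
finger_force: 0.0
```

Emit:
{"api": "carry_out", "payload": {
  "deltas": [-0.1,0,0,0,0,0,34,-0.1,0,0,0,0,0,34,-0.1,0,0,0,0,0,34,-0.1,0,0,0,0,0,34,-0.1,0,0,0,0,0,34]
}}

```text
clock: 41.7
tool_pos: [0.5301, -0.017, 0.2826]
ee_rot: [0.639, 0.769, -0.0, -0.0]
force: [0.6, 0.9, 0.3]
opening: 0.0337
finger_force: 0.0
```

```bash
python3 - <<'E'
from h import *
im,P=cloud("side"); o=manip.observe(); print(o["tool_pos"],o["force"],o["clock"])
u=np.array([.983,.185]); d=P[...,:2]-[.652,.005]; a=d@u; b=d@np.array([-.185,.983]); z=P[...,2]
for lo in np.arange(.01,.14,.03):
    k=(abs(b)<.075)&(abs(b)>.045)&(z>lo)&(z<lo+.015)&(a>-.03)&(a<.07); print(lo.round(3),k.sum(),np.median(a[k]).round(4))
im2,_=cloud("wrist")
s=cv2.resize(im[60:240,180:400],(480,393),interpolation=cv2.INTER_CUBIC); cv2.imwrite("pics/end.png",np.hstack([s,cv2.resize(im2,(320,240))[:393] if 0 else cv2.copyMakeBorder(cv2.resize(im2,(320,240)),0,153,0,0,cv2.BORDER_CONSTANT)]))
E
```

```text
[ 0.52996134 -0.0169486   0.28234301] [ 0.03292458  0.39663342 -0.46681197] 41.75
0.01 48 0.0285
0.04 83 0.0292
0.07 93 0.0289
0.1 92 0.0292
0.13 168 0.0094
```

View pics/end.png

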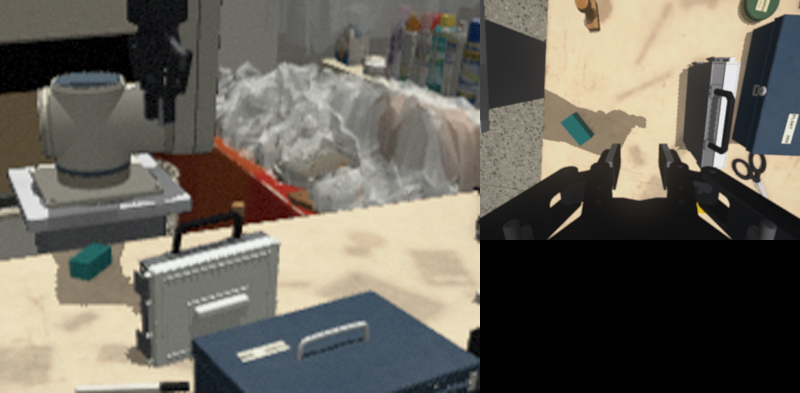

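The case stands upright with its handle on top and the gripper clear, and the stamp stands behind it at (238,210) in the side view. I hand in.

```bash
python3 -c "
from plant import manip
print(manip.finish_job())"
```

```text
the job is handed in; nothing more can be done
None
```

I handed the job in at about 42 s on the robot's clock, but the hand-in returned no verdict. By the last pictures and measurements the stamp is on the counter, the three label blocks found are in the case, the clips were shut in diagonal order, and the closed case stands upright and released with its handle on top.

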